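# Clear the spent filter cartridges and park the carrier

## Task

Empty the filter station: press each cartridge down in its bay until its latch lets go and it springs up, pull it out and stand it in a free pocket of the carrier tray. Then slide the loaded tray along the bench, without lifting it, through the gap between the two service pedestals, with neither the tray nor the robot touching them, and park it fully inside the taped outline, lined up with it. Leave the other things on the bench as they are.

Things in the scene. Friction and masses are not known exactly. Their poses are not given: they have to be found in the camera images.
- deck (a point): Filter station, fixed to the bench: a block 246 mm long (its x axis), 108 wide (y), 105 high, with four open-topped bays in a row along x, at x = -87, -29, +29, +87 mm. Each bay is 44 (x) by 48 (y) mm. This point is the middle of the deck, its flat top (105 mm above the bench).
- cart0_mid (a point): Filter cartridge of bay 0 (x = -87 mm), a white block with a grey cap, 40 (x) x 44 (y) x 80 mm (z, height), about 0.12 kg; absent in some starts. Point at its centre. Latched, its top is flush with the deck, so it cannot be gripped. Pressed down about 6 mm with 5 to 10 N (it stops at 7.5 mm), its latch lets go, and when the press is taken away it rises by itself to stand 34 mm proud of the deck, loose in its bay, and can be lifted out.
- cart1_mid (a point): Filter cartridge of bay 1 (x = -29 mm), a white block with a grey cap, 40 (x) x 44 (y) x 80 mm (z, height), about 0.12 kg; absent in some starts. Point at its centre. Latched, its top is flush with the deck, so it cannot be gripped. Pressed down about 6 mm with 5 to 10 N (it stops at 7.5 mm), its latch lets go, and when the press is taken away it rises by itself to stand 34 mm proud of the deck, loose in its bay, and can be lifted out.
- cart2_mid (a point): Filter cartridge of bay 2 (x = 29 mm), a white block with a grey cap, 40 (x) x 44 (y) x 80 mm (z, height), about 0.12 kg; absent in some starts. Point at its centre. Latched, its top is flush with the deck, so it cannot be gripped. Pressed down about 6 mm with 5 to 10 N (it stops at 7.5 mm), its latch lets go, and when the press is taken away it rises by itself to stand 34 mm proud of the deck, loose in its bay, and can be lifted out.
- cart3_mid (a point): Filter cartridge of bay 3 (x = 87 mm), a white block with a grey cap, 40 (x) x 44 (y) x 80 mm (z, height), about 0.12 kg; absent in some starts. Point at its centre. Latched, its top is flush with the deck, so it cannot be gripped. Pressed down about 6 mm with 5 to 10 N (it stops at 7.5 mm), its latch lets go, and when the press is taken away it rises by itself to stand 34 mm proud of the deck, loose in its bay, and can be lifted out.
- lift0 (a joint): Spring lifter under the cartridge in bay 0, m: 0 latched, about -0.006 at release, 0.034 sprung up (and it then stays up). An empty bay's lifter is dark and reads 0.
- lift1 (a joint): Spring lifter under the cartridge in bay 1, m: 0 latched, about -0.006 at release, 0.034 sprung up (and it then stays up). An empty bay's lifter is dark and reads 0.
- lift2 (a joint): Spring lifter under the cartridge in bay 2, m: 0 latched, about -0.006 at release, 0.034 sprung up (and it then stays up). An empty bay's lifter is dark and reads 0.
- lift3 (a joint): Spring lifter under the cartridge in bay 3, m: 0 latched, about -0.006 at release, 0.034 sprung up (and it then stays up). An empty bay's lifter is dark and reads 0.
- tray_mid (a point): Aluminium carrier tray, loose, 0.45 kg, on a slippery glide sheet: open box 250 mm long (its y), 84 wide (x), walls 43 mm high (long walls 12 mm thick, others 3 to 4), floor 7 mm thick in all, with an upright plate handle in the middle, 40 (x) by 14 (y) mm, its top 122 mm above the bench. Point: on the tray's axis, 61 mm above its underside (61 mm below the handle's top).
- tray: The tray itself; origin at the centre of its underside, axes as above. Cross walls make four pockets in a row, two each side of the handle, 60 (x) by 55 mm (y), centres at y = +-35 and +-93 mm: room for one standing cartridge each, its 44 mm side across the tray. The handle stands 35 mm above standing cartridges; a firm grip on its two narrow edges (40 mm apart, along x) is the steadiest for sliding.
- gate: Two round grey service pedestals fixed to the bench, 110 mm high, feet 60 mm across, columns 42; their axes stand at x = -100 and +100 mm of this body, so the clear gap is 140 mm wide. Origin on the bench, midway; one passes through along its y axis. The tray starts on its +y side; the outline lies on its -y side.
- outline_mid (a point): Rectangle of white tape on the bench, nothing to bump over, inside 124 (x) by 290 mm (y): the tray's parking place, long side along y. Point at its middle, on the bench.
- amber_bottle: Bystander, loose: amber glass bottle 72 mm across, 150 high. Origin under its middle.
- clear_bottle: Bystander, loose: clear bottle 80 mm across, 140 high. Origin under its middle.
- jar: Bystander, loose: white jar 64 mm across, 70 high. Origin under its middle.
- vial_rack: Bystander, loose: grey vial rack 70 x 120 mm, 54 high with its vials. Origin under its middle.
- tip_box: Bystander, loose: pipette-tip box 85 x 120 mm, 60 high. Origin under its middle.
There are look-alikes about, which are no part of the job. What is shaped like the part that bears cart3_mid but brown, orange or turquoise is not meant.

How it is judged:
On the way, in this order (a step that is already met when the one before it is completed fails the run):
1. every cartridge that was in the station stands in the tray, the tray still before the pedestals (x of cart0_mid in the frame of tray_mid between -0.03 and 0.03 m and y of cart0_mid in the frame of tray_mid between -0.112 and 0.112 m and z of cart0_mid in the frame of tray_mid between -0.03 and -0.004 m and angle between each of cart0_mid, cart1_mid, cart2_mid, cart3_mid's own z axis and vertical below 0.5 rad and x of cart1_mid in the frame of tray_mid between -0.03 and 0.03 m and y of cart1_mid in the frame of tray_mid between -0.112 and 0.112 m and z of cart1_mid in the frame of tray_mid between -0.03 and -0.004 m and x of cart2_mid in the frame of tray_mid between -0.03 and 0.03 m and y of cart2_mid in the frame of tray_mid between -0.112 and 0.112 m and z of cart2_mid in the frame of tray_mid between -0.03 and -0.004 m and x of cart3_mid in the frame of tray_mid between -0.03 and 0.03 m and y of cart3_mid in the frame of tray_mid between -0.112 and 0.112 m and z of cart3_mid in the frame of tray_mid between -0.03 and -0.004 m and y of tray_mid in the frame of gate above 0.06 m), for 0.2 s.
2. the loaded tray is between the pedestals (x of cart0_mid in the frame of tray_mid between -0.03 and 0.03 m and y of cart0_mid in the frame of tray_mid between -0.112 and 0.112 m and z of cart0_mid in the frame of tray_mid between -0.03 and -0.004 m and angle between each of cart0_mid, cart1_mid, cart2_mid, cart3_mid's own z axis and vertical below 0.5 rad and x of cart1_mid in the frame of tray_mid between -0.03 and 0.03 m and y of cart1_mid in the frame of tray_mid between -0.112 and 0.112 m and z of cart1_mid in the frame of tray_mid between -0.03 and -0.004 m and x of cart2_mid in the frame of tray_mid between -0.03 and 0.03 m and y of cart2_mid in the frame of tray_mid between -0.112 and 0.112 m and z of cart2_mid in the frame of tray_mid between -0.03 and -0.004 m and x of cart3_mid in the frame of tray_mid between -0.03 and 0.03 m and y of cart3_mid in the frame of tray_mid between -0.112 and 0.112 m and z of cart3_mid in the frame of tray_mid between -0.03 and -0.004 m and y of tray_mid in the frame of gate between -0.04 and 0.04 m and x of tray_mid in the frame of gate between -0.065 and 0.065 m), for 0.05 s.
At the end, for the whole second after the job is handed in: every cartridge stands in a pocket of the tray; the tray rests flat on the bench inside the outline: its middle within 32 mm of the outline's middle, its long axis within 0.2 rad of the outline's (x of cart0_mid in the frame of tray_mid between -0.03 and 0.03 m and y of cart0_mid in the frame of tray_mid between -0.112 and 0.112 m and z of cart0_mid in the frame of tray_mid between -0.03 and -0.004 m and angle between each of cart0_mid, cart1_mid, cart2_mid, cart3_mid's own z axis and vertical below 0.5 rad and x of cart1_mid in the frame of tray_mid between -0.03 and 0.03 m and y of cart1_mid in the frame of tray_mid between -0.112 and 0.112 m and z of cart1_mid in the frame of tray_mid between -0.03 and -0.004 m and x of cart2_mid in the frame of tray_mid between -0.03 and 0.03 m and y of cart2_mid in the frame of tray_mid between -0.112 and 0.112 m and z of cart2_mid in the frame of tray_mid between -0.03 and -0.004 m and x of cart3_mid in the frame of tray_mid between -0.03 and 0.03 m and y of cart3_mid in the frame of tray_mid between -0.112 and 0.112 m and z of cart3_mid in the frame of tray_mid between -0.03 and -0.004 m and horizontal distance between tray_mid and outline_mid below 0.032 m and angle between the y axis of tray_mid and the y axis of outline_mid, either way round below 0.2 rad and height (world z) of tray below 0.006 m and angle between tray's own z axis and vertical below 0.06 rad and linear speed of tray below 0.02 m/s); the robot touches nothing.
It fails at once if the robot slid the tray against a pedestal (contact force between tray and gate above 1 N and contact force between the fingers and tray above 0.5 N).
It fails at once if the robot touched a pedestal (contact force between any of the fingers, the arm and gate above 1 N).
It fails at once if the tray was lifted off the bench (height (world z) of tray above 0.03 m).
It fails at once if a bottle, jar, rack or box standing by was knocked aside or over (distance of any of amber_bottle, clear_bottle, jar, vial_rack, tip_box from where it was at the start of the episode above 0.04 m or angle between any of amber_bottle, clear_bottle, jar, vial_rack, tip_box's own z axis and vertical above 0.5 rad).
Of cart0, cart1, cart2, cart3 only 3 to 4 are there at a start; the rules pass over those that are not, and their reading is None.
At some moment in a run one of tray may be knocked a few centimetres aside while the robot is not near it.
It also fails if it takes over 208 s, if anything falls off the work surface, if the arm or the gripper's body presses on something with over 40 N, if the wrist force passes 120 N, or if a joint passes its speed limit or range.

## Robot

A 7-joint arm with a two-finger parallel gripper is mounted at the origin on the work surface. World frame = base frame: x ahead of the robot, y to its left, z up, the work surface at z = 0. Lengths are in m, angles in rad, forces in N, time in s.
With the tool pointing down it reaches from about 0.4 to 0.875 m from the base axis. Payload 6.5 kg.
Tool frame: the origin (TCP) lies midway between the tips of the shut fingers; the grasp point (between the pads) lies r.tcp_to_grasp behind it (r.tcp_to_grasp is the distance from the TCP to the grasp point, in m); y points along the fingers, x is the direction in which the jaws open and shut, and the axes are right-handed (so a half turn about y gives the same grasp; the last joint's range is limited). The gripper opens to 88 mm and grips with 3 to 60 N. Pads are 18 mm wide; open, the fingers measure 123 mm over their backs; the gripper's body (75 mm by 187 mm) begins 45 mm behind the grasp point.
Start: joints at [-1.395, 0.536, -0.004, 1.538, 0.003, 1.067, -0.071], TCP at [0.156, 0.631, 0.239] pointing down, gripper open.
Joint ranges: [-2.7, 2.7], [-0.37, 2.16], [-1.27, 1.26], [0.24, 2.4], [-1.31, 4.45], [0.19, 1.91], [-2.76, 2.76]. Speed limits (rad/s): [2.39, 2.39, 3.14, 3.14, 3.14, 3.14, 3.14].

## Interface

Orientations are given as a unit quaternion [w, x, y, z].
In Python, from plant import r, capture, camera_params, close_job, spot_in, trace, place_of gives the robot as it stands.
- The arm moves only by the tool move_arm, never from a script. Its argument "moves" is a list of rows, each a list of 7 numbers: the gripper's target within -1 to 1 (shut at 1, half-way at 0, fully open at -1), then the shift along the tool's x, y, z in m, then the turn, a rotation vector about the tool's x, y, z in degrees. In form: [[gripper, dx, dy, dz, ax, ay, az], ...]. A call has 1 to 8 rows; each row is the pose to reach, as a shift and turn from the pose measured when the call began, along the tool's axes at that moment; what a row does not reach only later rows make up. A row lasts 1/12 s, in which the tool goes at most 41.7 mm and 7.16 degrees, less where a joint would pass 70% of its speed; a pose out of reach is approached as far as the arm can. A call with a gripper value outside its range is refused whole. The fingers move at their own pace and stop on an object; "force" is the grip in N (left out, the last holds). Time passes only in rows, so rows that repeat a pose let the fingers close. It gives the time, the measured TCP pose, the force and the opening at its end, in the units of the state.
- r.sense(): the state, without advancing time (a new reading comes with each control period).
- capture(name): name is "side" or "top"; returns (picture, depth): 400x640x3 uint8, red, green, blue; 400x640 float32, m along the optical axis (not along the pixel's ray), 0 where there is no reading.
- camera_params(name): a dict with "K" (3x3 intrinsics, pixels), "R" (3x3) and "t" (3): a world point X has camera coordinates R X + t. Camera axes: x right, y down, z forward; pixel columns grow to the right and rows downward; lengths in m; the calibration is good to about 2 mm. A picture is of the moment at which its call begins. camera_params takes no time and is no camera call.
- close_job(): hands the job in, once; it reports no verdict.
Trained networks look in the newest picture that a camera, given by its name, has taken for a name from the list of things; names that differ only in an ending like _2 or _b are one class to them, and where a whole thing is asked for, a point or a joint stands for the part that bears it (a point fixed in the world has none). Each returns a list of dicts, best first, with "p" (0 to 1); they miss things now and then, are a little off and sometimes report something else, mostly with a low value. They report only what shows in the picture. A call takes as long as a camera call. They do not tell look-alikes from the thing itself.
- spot_in(camera, name): "at" ([x, y, z] in m, in world coordinates, good to about 4 mm: the middle of the surface that is visible of it).
- trace(camera, name): "mask" (400x640 bool, what is visible of it).
- place_of(camera, name): "at" ([x, y, z] in m, in world coordinates, good to about 4 mm: a listed point, or the origin of a listed thing).
The state is a dict: "clock": time; "q": joint angles; "qd": joint speeds; "tau": joint torques, N m; "eef_pos": TCP position; "orientation": TCP orientation; "contact_force": force on the tool from outside, world axes, zero at the start; "ft_torque": the same for the moment, N m; "gripper_width": finger opening in m.
Only numpy, scipy, OpenCV 4.12 (cv2) and the standard library are available. Lean on these libraries where they do the work, as an engineer would, in place of code of your own. Each camera call takes 0.05 s, during which the arm holds its last target.

## Working session

There is one attempt and no reset: what is moved stays moved. The work goes in short steps, Python scripts to look and compute and a tool call to move; the robot and the scene stay as the last step left them, time stands still between calls to the robot, and variables do not carry over. Pictures are saved under pics/ and viewed, and the job is handed in when it is done.

Besides the shell and the picture viewer there is one more tool, called after "Call:" by a JSON object that holds its "fn" and its "kwargs", one argument or row to a line. move_arm: Moves the arm, as the interface text tells. Its arguments: {"type":"object","properties":{"moves":{"type":"array"},"force":{"type":"number"}},"required":["moves"]}

```bash
ls; mkdir -p pics; python3 - <<'E'
from plant import r, capture, camera_params
import cv2
s=r.sense(); print({k:(v if not hasattr(v,'round') else v) for k,v in s.items()}); print(r.tcp_to_grasp)
for n in("top","side"):
    p,d=capture(n); cv2.imwrite(f"pics/{n}0.png",p[:,:,::-1]); c=camera_params(n); print(n,c['K'],c['R'],c['t'])
E
```

```text
pics
{'clock': 0.0, 'q': array([-1.39519271,  0.53715785, -0.00442344,  1.53885499,  0.00260918,
        1.06731475, -0.0711982 ]), 'qd': array([-2.43175486e-03,  6.76291911e-04,  8.51505403e-06, -6.06514144e-04,
       -1.56746399e-03, -8.02472923e-04,  1.95838825e-03]), 'tau': array([ 2.87271232e-04, -5.70986438e+01,  9.91117805e-01, -2.51605225e+01,
       -5.61565999e-02,  1.79142714e-02,  1.61411035e-04]), 'eef_pos': array([0.15552646, 0.63048678, 0.23785169]), 'orientation': array([-0.55622399,  0.55705497,  0.43561581, -0.4365129 ]), 'contact_force': array([ 0.27023866, -0.22310034, -0.27030099]), 'ft_torque': array([ 0.05635977, -0.02855234, -0.01121446]), 'gripper_width': 0.08820514237251226}
0.0187
top [[429.40485705   0.         326.82501474]
 [  0.         429.40485705 196.53554273]
 [  0.           0.           1.        ]] [[-0.02780569 -0.99959692  0.00573077]
 [-0.97941504  0.02609674 -0.2001628 ]
 [ 0.19993256 -0.01117847 -0.97974589]] [0.05828803 0.57012638 1.11317616]
side [[394.62372012   0.         315.82666796]
 [  0.         394.62372012 199.39829235]
 [  0.           0.           1.        ]] [[ 0.79403784 -0.60736369 -0.02476392]
 [-0.31847395 -0.38096626 -0.86800867]
 [ 0.51776273  0.69711839 -0.49593114]] [-0.42426799  0.28348914  0.90266614]
```

View pics/top0.png

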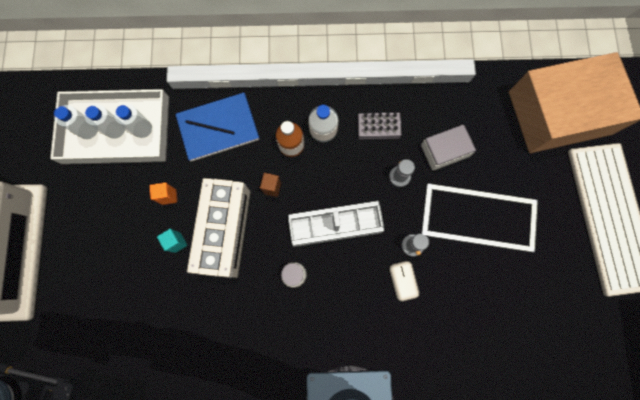

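View pics/side0.png

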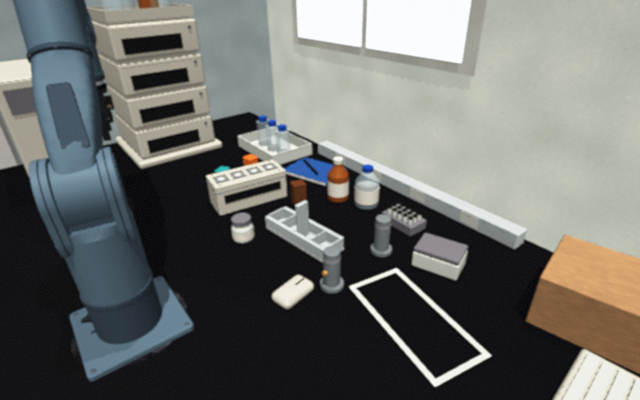

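```bash
python3 - <<'E'
from plant import *
import numpy as np
import cv2
names=["deck","cart0_mid","cart1_mid","cart2_mid","cart3_mid","tray_mid","tray","gate","outline_mid","amber_bottle","clear_bottle","jar","vial_rack","tip_box"]
for cam in("top","side"):
    p,d=capture(cam); np.savez(f"/tmp/{cam}.npz",p=p,d=d)
    for n in names:
        print(cam,n,[(np.round(e["at"],4).tolist(),round(e["p"],2)) for e in place_of(cam,n)][:4])
p=np.load("/tmp/top.npz")["p"]
crop=p[160:290,140:430][:,:,::-1]; cv2.imwrite("pics/crop0.png",cv2.resize(crop,None,fx=2.7,fy=2.7,interpolation=cv2.INTER_CUBIC))
E
```

```text
top deck [([0.488, 0.3362, 0.1035], 0.64)]
top cart0_mid []
top cart1_mid [([0.4655, 0.336, 0.067], 0.86)]
top cart2_mid [([0.5218, 0.3285, 0.0644], 0.63)]
top cart3_mid [([0.4646, 0.4685, 0.041], 0.95), ([0.5797, 0.3185, 0.0641], 0.67), ([0.4998, 0.0159, 0.0618], 0.59), ([0.6103, 0.1983, 0.0393], 0.54)]
top tray_mid [([0.4989, 0.017, 0.0648], 0.97)]
top tray [([0.4981, 0.019, 0.0017], 0.79)]
top gate []
top outline_mid [([0.581, 0.3197, 0.0618], 0.21)]
top amber_bottle [([0.7362, 0.1438, 0.003], 0.82)]
top clear_bottle [([0.7878, 0.045, -0.0002], 0.86)]
top jar [([0.362, 0.1401, -0.0018], 0.74)]
top vial_rack [([0.7887, -0.1156, -0.0007], 0.87)]
top tip_box [([0.7108, -0.3052, 0.0001], 0.57)]
side deck [([0.4892, 0.3327, 0.1014], 0.61)]
side cart0_mid [([0.4073, 0.3422, 0.0668], 0.51)]
side cart1_mid [([0.7857, 0.0494, 0.003], 0.7), ([0.4594, 0.34, 0.0632], 0.65), ([0.7105, -0.3084, 0.0021], 0.48)]
side cart2_mid [([0.5003, 0.0215, -0.0028], 0.72), ([0.5194, 0.3279, 0.0598], 0.5)]
side cart3_mid [([0.6093, 0.1994, 0.0374], 0.64), ([0.5924, 0.4957, 0.0408], 0.62), ([0.584, 0.3214, 0.0654], 0.51), ([0.4632, 0.4658, 0.0403], 0.42)]
side tray_mid [([0.503, 0.0227, 0.0594], 0.69)]
side tray [([0.5028, 0.0195, 0.0002], 0.64), ([0.5219, 0.3266, 0.0635], 0.22)]
side gate [([0.7391, 0.1436, 0.002], 0.26)]
side outline_mid []
side amber_bottle [([0.7403, 0.1409, 0.0018], 0.73)]
side clear_bottle [([0.7862, 0.0485, 0.001], 0.84)]
side jar [([0.3616, 0.1377, 0.0006], 0.76)]
side vial_rack [([0.7873, -0.1115, 0.0001], 0.72)]
side tip_box [([0.7096, -0.3069, 0.0026], 0.7)]
```

View pics/crop0.png

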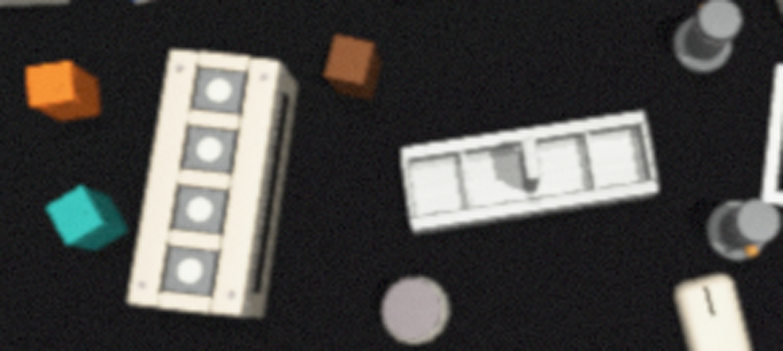

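```bash
cat > h.py <<'E'
import numpy as np, cv2
from plant import *
def cloud(cam,p=None,d=None):
    c=camera_params(cam)
    if d is None: p,d=capture(cam)
    v,u=np.mgrid[0:400,0:640]; K=c['K']
    P=np.stack([(u-K[0,2])/K[0,0]*d,(v-K[1,2])/K[1,1]*d,d],-1)
    W=(P-np.array(c['t']))@np.array(c['R'])
    W[d<=0]=np.nan
    return W,p
def proj(cam,X):
    c=camera_params(cam); q=np.asarray(c['R'])@X+c['t']; q=c['K']@q; return q[:2]/q[2]
def box(W,lo,hi):
    m=np.all((W>lo)&(W<hi),-1); return W[m]
def rect(pts):
    (c,wh,a)=cv2.minAreaRect(pts[:,:2].astype(np.float32)); 
    return np.round(c,4),np.round(wh,4),round(a,2)
def quat2R(q):
    from scipy.spatial.transform import Rotation as R
    return R.from_quat([q[1],q[2],q[3],q[0]]).as_matrix()
E
python3 - <<'E'
from h import *
for cam in("top","side"):
    z=np.load(f"/tmp/{cam}.npz"); W,p=cloud(cam,z["p"],z["d"])
    b=box(W,[.3,.2,.095],[.7,.43,.125]); print(cam,"deck",len(b),rect(b),b[:,2].mean())
    b=box(W,[.35,-.15,.036],[.62,.19,.052]); print("tray rim",len(b),rect(b),np.median(b[:,2]))
    b=box(W,[.4,-.1,.11],[.62,.1,.14]); print("handle",len(b),rect(b) if len(b) else 0,b[:,2].mean())
    for nm,lo,hi in(("pedA",[.52,-.3,.1],[.72,-.08,.13]),("pedB",[.35,-.3,.1],[.52,-.1,.13]),("pedA foot",[.55,-.27,.003],[.72,-.08,.03]),("pedBfoot",[.38,-.27,.003],[.52,-.1,.03])):
        b=box(W,lo,hi); print(nm,len(b),rect(b) if len(b) else 0, b[:,2].mean() if len(b) else 0)
    w=(p.min(-1)>150)&(np.abs(W[...,2])<.012)&(W[...,0]>.3)&(W[...,0]<.75)&(W[...,1]<-.17)&(W[...,1]>-.7)
    n,l,st,ce=cv2.connectedComponentsWithStats(w.astype(np.uint8))
    for i in range(1,n):
        if st[i,4]>150: print("outline",st[i],rect(W[l==i]))
E
```

```text
top deck 3936 (array([0.4926, 0.3334]), array([0.1104, 0.2458]), 82.26) 0.10451796729291725
tray rim 1011 (array([0.4923, 0.0377]), array([0.272 , 0.2851]), 4.24) 0.042669976434487625
handle 86 (array([0.5017, 0.0217]), array([0.0397, 0.0139]), 7.24) 0.12110130580491921
pedA 195 (array([ 0.6352, -0.1669]), array([0.0402, 0.0387]), 89.7) 0.1092919087392816
pedB 210 (array([ 0.4375, -0.1902]), array([0.0392, 0.0389]), 88.53) 0.10941262292236997
pedA foot 568 (array([ 0.6352, -0.1748]), array([0.1695, 0.1896]), 0.11) 0.008502958441791802
pedBfoot 445 (array([ 0.4498, -0.1852]), array([0.1393, 0.1696]), 0.36) 0.010151431370661093
outline [ 422  184  115   68 1429] (array([ 0.5133, -0.3911]), array([0.318 , 0.1511]), 79.63)
side deck 1187 (array([0.4907, 0.3319]), array([0.1155, 0.2469]), 82.32) 0.10439677739568763
tray rim 832 (array([0.5176, 0.0309]), array([0.2772, 0.264 ]), 16.03) 0.042330082006922135
handle 74 (array([0.5011, 0.0205]), array([0.0419, 0.0146]), 5.73) 0.11848571723291394
pedA 140 (array([ 0.6344, -0.1707]), array([0.0402, 0.0402]), 84.45) 0.10824468636345579
pedB 190 (array([ 0.4361, -0.1924]), array([0.0402, 0.0383]), 51.43) 0.10838950738060964
pedA foot 265 (array([ 0.6099, -0.1821]), array([0.1157, 0.1777]), 1.33) 0.013749075136121083
pedBfoot 331 (array([ 0.4487, -0.1778]), array([0.1366, 0.1482]), 6.27) 0.014884867138318025
outline [ 350  268  141  119 1887] (array([ 0.5134, -0.3875]), array([0.3187, 0.1531]), 79.49)
```

```bash
cat >> h.py <<'E'
from scipy.spatial.transform import Rotation as Ro
def tgt(x,y,z,jaw_deg,report=True):
    """delta in tool axes from measured pose to pose: TCP xyz, tool y down, tool x at jaw_deg (mod 180)"""
    s=r.sense(); R0=quat2R(s['orientation']); p=np.array(s['eef_pos'])
    best=None
    for k in(0,180):
        a=np.radians(jaw_deg+k); X=np.array([np.cos(a),np.sin(a),0]); Y=np.array([0,0,-1.]); Z=np.cross(X,Y)
        R1=np.stack([X,Y,Z],1); rv=Ro.from_matrix(R0.T@R1).as_rotvec(degrees=True)
        if best is None or np.linalg.norm(rv)<np.linalg.norm(best): best=rv
    d=R0.T@(np.array([x,y,z])-p)
    if report:
        print("shift",np.round(d,4).tolist(),"turn",np.round(best,2).tolist(),"rows>=",round(max(np.linalg.norm(d)/.0417,np.linalg.norm(best)/7.16),1))
        st()
    return d,best
def st():
    s=r.sense();R0=quat2R(s['orientation'])
    print("t",round(s['clock'],2),"p",np.round(s['eef_pos'],4),"jaw",round(np.degrees(np.arctan2(R0[1,0],R0[0,0])),2),"toolY",np.round(R0[:,1],3),"F",np.round(s['contact_force'],1),"w",round(s['gripper_width'],4),"q",np.round(s['q'],2))
E
python3 - <<'E'
from h import *
tgt(.578,.321,.17,82.3)
E
```

```text
shift [-0.1999, 0.0687, -0.4843] turn [0.0, -6.15, -0.0] rows>= 12.7
t 1.6 p [0.1556 0.6311 0.2387] jaw 76.15 toolY [ 0. -0. -1.] F [-0.2  0.2  0.4] w 0.0883 q [-1.4   0.54 -0.    1.54  0.    1.07 -0.07]
```

Call:
{"fn": "move_arm", "kwargs": {
  "moves": [
    [1,-0.016,0.005,-0.04,0,-1,0],
    [1,-0.033,0.01,-0.08,0,-2,0],
    [1,-0.05,0.015,-0.12,0,-3,0],
    [1,-0.066,0.02,-0.16,0,-4,0],
    [1,-0.08,0.025,-0.2,0,-5,0],
    [1,-0.1,0.03,-0.24,0,-6,0],
    [1,-0.115,0.04,-0.28,0,-6,0],
    [1,-0.13,0.045,-0.32,0,-6,0]
  ],
  "force": 30
}}

```text
clock: 2.27
eef_pos: [0.424, 0.4354, 0.1956]
orientation: [0.533, -0.533, -0.465, 0.465]
contact_force: [0.8, 0.7, -0.5]
gripper_width: 0.0368
```

```bash
python3 - <<'E'
from h import *
tgt(.578,.3215,.15,82.3)
E
```

```text
shift [-0.0918, 0.0455, -0.1681] turn [-0.0, -0.14, 0.0] rows>= 4.7
t 2.27 p [0.424  0.4354 0.1956] jaw 82.16 toolY [-0.  0. -1.] F [ 0.8  0.7 -0.5] w 0.0368 q [-0.9   0.51  0.03  1.7  -0.02  0.93  0.58]
```

Call:
{"fn": "move_arm", "kwargs": {
  "moves": [
    [1,-0.02,0.01,-0.037,0,0,0],
    [1,-0.04,0.018,-0.072,0,0,0],
    [1,-0.06,0.027,-0.107,0,0,0],
    [1,-0.08,0.035,-0.14,0,0,0],
    [1,-0.092,0.0455,-0.168,0,0,0],
    [1,-0.092,0.0455,-0.168,0,0,0],
    [1,-0.092,0.0455,-0.168,0,0,0]
  ]
}}

```text
clock: 2.85
eef_pos: [0.5792, 0.3189, 0.1491]
orientation: [-0.534, 0.534, 0.463, -0.464]
contact_force: [0.1, 0.4, -0.3]
gripper_width: 0.0005
```

```bash
python3 - <<'E'
from h import *
tgt(.578,.3215,.11,82.3)
E
```

```text
shift [0.0025, 0.0391, 0.0015] turn [-0.02, -0.37, -0.08] rows>= 0.9
t 2.85 p [0.5792 0.3189 0.1491] jaw 81.93 toolY [-0.001 -0.001 -1.   ] F [ 0.1  0.4 -0.3] w 0.0005 q [-0.61  0.65  0.06  1.58 -0.04  0.91  0.89]
```

Call:
{"fn": "move_arm", "kwargs": {
  "moves": [
    [1,0.0025,0.03,0.0015,0,0,0],
    [1,0.0025,0.04,0.0015,0,0,0],
    [1,0.0025,0.044,0.0015,0,0,0],
    [1,0.0025,0.047,0.0015,0,0,0],
    [1,0.0025,0.05,0.0015,0,0,0],
    [1,0.0025,0.051,0.0015,0,0,0],
    [1,0.0025,0.051,0.0015,0,0,0]
  ]
}}

```text
clock: 3.43
eef_pos: [0.5775, 0.3229, 0.1003]
orientation: [0.534, -0.534, -0.464, 0.464]
contact_force: [-4.1, -2.5, 11.4]
gripper_width: 0.0008
```

Call:
{"fn": "move_arm", "kwargs": {
  "moves": [
    [1,0,0.003,0,0,0,0],
    [1,0,0.004,0,0,0,0],
    [1,0,0.004,0,0,0,0],
    [1,0,0.004,0,0,0,0]
  ]
}}

```text
clock: 3.77
eef_pos: [0.5776, 0.3239, 0.0999]
orientation: [0.533, -0.533, -0.465, 0.464]
contact_force: [-5.3, -4.5, 17.6]
gripper_width: 0.0007
```

Call:
{"fn": "move_arm", "kwargs": {
  "moves": [
    [1,0,-0.03,0,0,0,0],
    [1,0,-0.06,0,0,0,0],
    [1,0,-0.06,0,0,0,0],
    [1,0,-0.06,0,0,0,0]
  ]
}}

```text
clock: 4.1
eef_pos: [0.5784, 0.3254, 0.1629]
orientation: [-0.533, 0.533, 0.467, -0.463]
contact_force: [0.0, 0.7, -0.4]
gripper_width: 0.0003
```

```bash
python3 - <<'E'
from h import *
st()
for cam in("top","side"):
    W,p=cloud(cam)
    b=box(W,[.3,.2,.12],[.7,.43,.15]); print(len(b),b.mean(0) if len(b) else 0)
    u,v=proj(cam,np.array([.5,.33,.1])).astype(int)
    cv2.imwrite(f"pics/a_{cam}.png",cv2.resize(p[max(v-80,0):v+80,max(u-90,0):u+90,::-1],None,fx=4,fy=3.5,interpolation=cv2.INTER_CUBIC)[:600])
E
```

```text
t 4.1 p [0.5784 0.3254 0.1629] jaw 82.14 toolY [ 0.004  0.004 -1.   ] F [ 0.   0.7 -0.4] w 0.0003 q [-0.62  0.64  0.06  1.57 -0.04  0.93  0.89]
64 [0.57087384 0.30839942 0.13083621]
119 [0.57279428 0.31393001 0.13180482]
```

View pics/a_side.png

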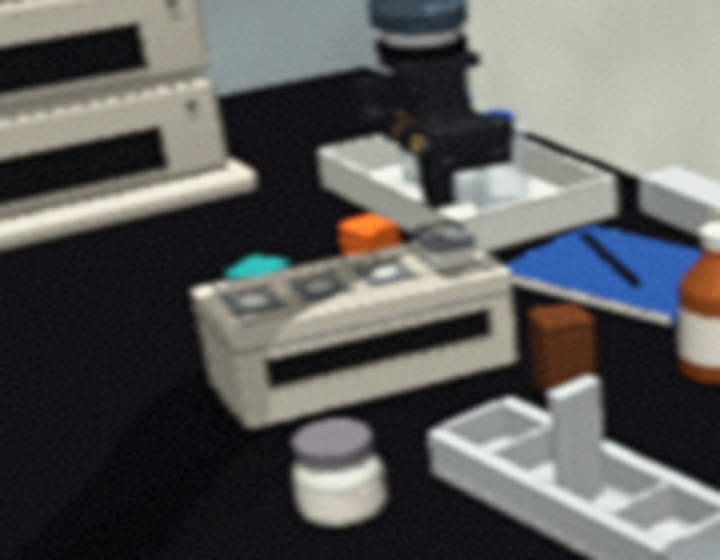

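View pics/a_top.png

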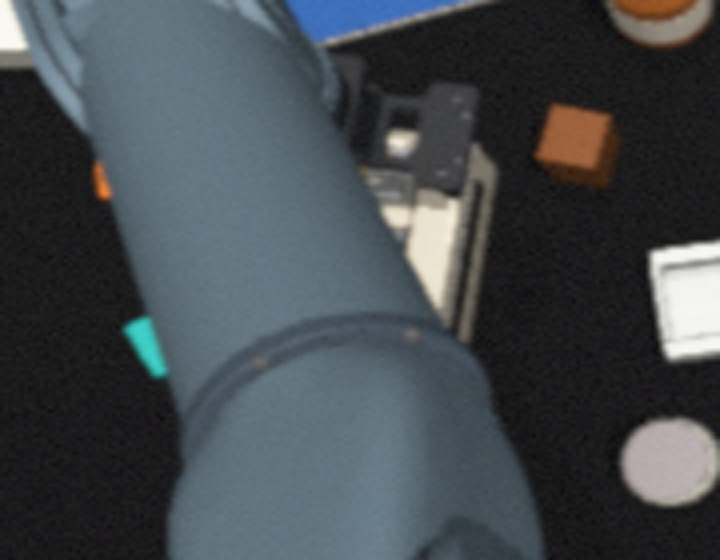

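```bash
python3 - <<'E'
from h import *
tgt(.5204,.3291,.115,82.3)
E
```

```text
shift [-0.0028, 0.0448, 0.0565] turn [-0.01, -0.18, 0.03] rows>= 1.7
t 4.2 p [0.5768 0.3241 0.1598] jaw 82.12 toolY [-0.  0. -1.] F [ 0.7 -0.8 -0.2] w 0.0005 q [-0.62  0.64  0.05  1.57 -0.04  0.93  0.89]
```

Call:
{"fn": "move_arm", "kwargs": {
  "moves": [
    [1,-0.003,0.0,0.03,0,0,0],
    [1,-0.003,0.0,0.0565,0,0,0],
    [1,-0.003,0.0,0.0565,0,0,0],
    [1,-0.003,0.03,0.0565,0,0,0],
    [1,-0.003,0.05,0.0565,0,0,0],
    [1,-0.003,0.058,0.0565,0,0,0],
    [1,-0.003,0.062,0.0565,0,0,0],
    [1,-0.003,0.063,0.0565,0,0,0]
  ]
}}

```text
clock: 4.87
eef_pos: [0.521, 0.3293, 0.0994]
orientation: [0.533, -0.533, -0.464, 0.464]
contact_force: [-9.0, -5.1, 32.0]
gripper_width: 0.0001
```

Call:
{"fn": "move_arm", "kwargs": {
  "moves": [
    [1,0,0.003,0,0,0,0],
    [1,0,0.004,0,0,0,0],
    [1,0,0.004,0,0,0,0]
  ]
}}

```text
clock: 5.12
eef_pos: [0.5212, 0.3295, 0.0993]
orientation: [0.534, -0.533, -0.464, 0.464]
contact_force: [-11.0, -6.2, 36.8]
gripper_width: 0.0005
```

Call:
{"fn": "move_arm", "kwargs": {
  "moves": [
    [1,0,-0.035,0,0,0,0],
    [1,0,-0.06,0,0,0,0],
    [1,0,-0.06,0,0,0,0]
  ]
}}

```text
clock: 5.37
eef_pos: [0.5242, 0.3311, 0.1643]
orientation: [0.533, -0.533, -0.467, 0.462]
contact_force: [0.4, 0.2, 0.1]
gripper_width: 0.0002
```

```bash
python3 - <<'E'
from h import *
tgt(.463,.3369,.0985,82.3)
E
```

```text
shift [-0.003, 0.0656, 0.0617] turn [0.26, -0.22, 0.33] rows>= 2.2
t 5.37 p [0.5242 0.3311 0.1643] jaw 82.08 toolY [ 0.005  0.005 -1.   ] F [0.4 0.2 0.1] w 0.0002 q [-0.67  0.57  0.05  1.69 -0.04  0.88  0.83]
```

Call:
{"fn": "move_arm", "kwargs": {
  "moves": [
    [1,-0.003,0.0,0.03,0,0,0],
    [1,-0.003,0.0,0.0615,0,0,0],
    [1,-0.003,0.0,0.0615,0,0,0],
    [1,-0.003,0.035,0.0615,0,0,0],
    [1,-0.003,0.055,0.0615,0,0,0],
    [1,-0.003,0.062,0.0615,0,0,0],
    [1,-0.003,0.065,0.0615,0,0,0],
    [1,-0.003,0.065,0.0615,0,0,0]
  ]
}}

```text
clock: 6.03
eef_pos: [0.4633, 0.3367, 0.0999]
orientation: [0.534, -0.533, -0.466, 0.462]
contact_force: [-3.6, -3.3, 11.2]
gripper_width: 0.0005
```

Call:
{"fn": "move_arm", "kwargs": {
  "moves": [
    [1,0,0.002,0,0,0,0],
    [1,0,0.002,0,0,0,0]
  ]
}}

```text
clock: 6.2
eef_pos: [0.4634, 0.3367, 0.0997]
orientation: [0.534, -0.533, -0.466, 0.463]
contact_force: [-5.6, -4.2, 18.4]
gripper_width: 0.0004
```

Call:
{"fn": "move_arm", "kwargs": {
  "moves": [
    [1,0,-0.035,0,0,0,0],
    [1,0,-0.06,0,0,0,0],
    [1,0,-0.06,0,0,0,0]
  ]
}}

```text
clock: 6.45
eef_pos: [0.4661, 0.3382, 0.1644]
orientation: [0.534, -0.533, -0.468, 0.46]
contact_force: [0.6, 1.6, 0.2]
gripper_width: 0.0003
```

```bash
python3 - <<'E'
from h import *
tgt(.4055,.3447,.0985,82.3)
E
```

```text
shift [-0.0026, 0.0654, 0.0614] turn [0.42, -0.27, 0.54] rows>= 2.2
t 6.45 p [0.4661 0.3382 0.1644] jaw 82.03 toolY [ 0.009  0.008 -1.   ] F [0.6 1.6 0.2] w 0.0003 q [-0.74  0.5   0.04  1.81 -0.03  0.82  0.75]
```

Call:
{"fn": "move_arm", "kwargs": {
  "moves": [
    [1,-0.003,0.0,0.03,0,0,0],
    [1,-0.003,0.0,0.0615,0.4,0,0.5],
    [1,-0.003,0.0,0.0615,0.4,0,0.5],
    [1,-0.003,0.035,0.0615,0.4,0,0.5],
    [1,-0.003,0.055,0.0615,0.4,0,0.5],
    [1,-0.003,0.062,0.0615,0.4,0,0.5],
    [1,-0.003,0.066,0.0615,0.4,0,0.5],
    [1,-0.003,0.067,0.0615,0.4,0,0.5]
  ]
}}

```text
clock: 7.12
eef_pos: [0.4061, 0.3445, 0.0992]
orientation: [0.534, -0.534, -0.464, 0.464]
contact_force: [-9.0, -6.6, 38.3]
gripper_width: 0.0005
```

Call:
{"fn": "move_arm", "kwargs": {
  "moves": [
    [1,0,0.002,0,0,0,0],
    [1,0,0.002,0,0,0,0]
  ]
}}

```text
clock: 7.28
eef_pos: [0.4064, 0.3445, 0.0995]
orientation: [0.534, -0.534, -0.463, 0.464]
contact_force: [-7.7, -5.8, 26.1]
gripper_width: 0.0003
```

Call:
{"fn": "move_arm", "kwargs": {
  "moves": [
    [1,0,-0.035,0,0,0,0],
    [0,0,-0.06,0,0,0,0],
    [-1,0,-0.06,0,0,0,0],
    [-1,0,-0.06,0,0,0,0],
    [-1,0,-0.06,0,0,0,0],
    [-1,0,-0.06,0,0,0,0],
    [-1,0,-0.06,0,0,0,0]
  ]
}}

```text
clock: 7.87
eef_pos: [0.4059, 0.3439, 0.1583]
orientation: [0.534, -0.534, -0.463, 0.465]
contact_force: [-0.0, -0.3, -0.3]
gripper_width: 0.0386
```

```bash
python3 - <<'E'
from h import *
for cam in("side","top"):
    W,p=cloud(cam)
    b=box(W,[.3,.2,.133],[.7,.43,.145]); print(cam,len(b),rect(b) if len(b) else 0)
    u,v=proj(cam,np.array([.5,.33,.1])).astype(int)
    cv2.imwrite(f"pics/b_{cam}.png",cv2.resize(p[max(v-80,0):v+80,max(u-90,0):u+90,::-1],None,fx=4,fy=3.5,interpolation=cv2.INTER_CUBIC)[:600])
tgt(.578,.3215,.16,82.3)
E
```

```text
side 338 (array([0.491 , 0.3341]), array([0.0517, 0.2135]), 82.12)
top 803 (array([0.522 , 0.3289]), array([0.0454, 0.1554]), 82.49)
shift [0.0016, -0.0018, -0.1734] turn [-0.12, -0.32, -0.11] rows>= 4.2
t 7.97 p [0.406  0.3441 0.1586] jaw 81.98 toolY [-0.002 -0.002 -1.   ] F [-1.1 -0.3 -0. ] w 0.0463 q [-0.81  0.45  0.03  1.92 -0.02  0.78  0.66]
```

View pics/b_side.png

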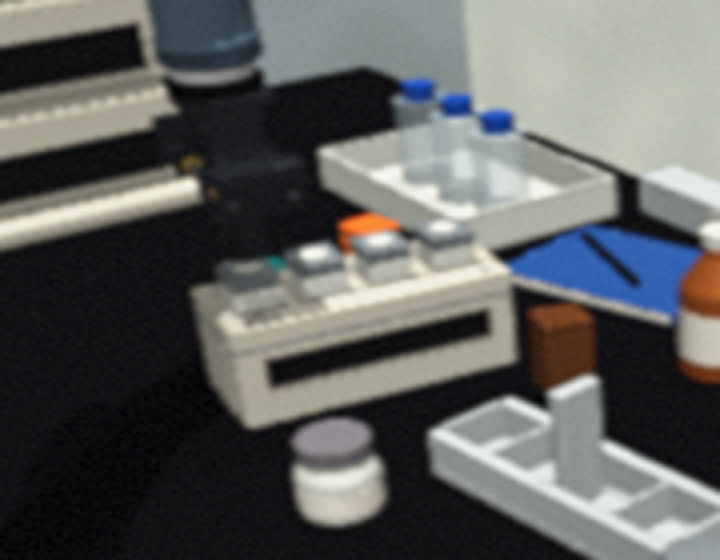

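Call:
{"fn": "move_arm", "kwargs": {
  "moves": [
    [-1,0.0,0,0,0,0,0],
    [-1,0.0,0,0,0,0,0],
    [-1,0.0,0,0,0,0,0],
    [-1,0.0,0,0,0,0,0],
    [-1,0.0,0,0,0,0,0],
    [-1,0.0,0,0,0,0,0]
  ]
}}

```text
clock: 8.47
eef_pos: [0.406, 0.3442, 0.1587]
orientation: [0.534, -0.534, -0.463, 0.465]
contact_force: [0.3, 0.3, 0.0]
gripper_width: 0.0865
```

```bash
python3 - <<'E'
from h import *
tgt(.4063,.3445,.115,82.3)
E
```

```text
shift [0.0005, 0.0437, -0.0003] turn [-0.12, -0.32, -0.1] rows>= 1.0
t 8.47 p [0.406  0.3442 0.1587] jaw 81.98 toolY [-0.002 -0.001 -1.   ] F [0.3 0.3 0. ] w 0.0865 q [-0.81  0.45  0.03  1.92 -0.02  0.78  0.66]
```

Call:
{"fn": "move_arm", "kwargs": {
  "moves": [
    [-1,0.0005,0.02,0,0,-0.3,0],
    [-1,0.0005,0.04,0,0,-0.3,0],
    [-1,0.0005,0.0435,0,0,-0.3,0],
    [-1,0.0005,0.0435,0,0,-0.3,0],
    [1,0.0005,0.0435,0,0,-0.3,0],
    [1,0.0005,0.0435,0,0,-0.3,0],
    [1,0.0005,0.0435,0,0,-0.3,0],
    [1,0.0005,0.0435,0,0,-0.3,0]
  ],
  "force": 15
}}

```text
clock: 9.13
eef_pos: [0.4065, 0.3449, 0.116]
orientation: [0.533, -0.532, -0.465, 0.466]
contact_force: [0.1, -0.4, -0.1]
gripper_width: 0.0633
```

Call:
{"fn": "move_arm", "kwargs": {
  "moves": [
    [1,0,0,0,0,0,0],
    [1,0,0,0,0,0,0],
    [1,0,0,0,0,0,0],
    [1,0,0,0,0,0,0],
    [1,0,0,0,0,0,0]
  ]
}}

```text
clock: 9.55
eef_pos: [0.4066, 0.345, 0.1162]
orientation: [0.533, -0.532, -0.465, 0.465]
contact_force: [0.2, -0.5, 2.9]
gripper_width: 0.0438
```

Call:
{"fn": "move_arm", "kwargs": {
  "moves": [
    [1,0,-0.015,0,0,0,0],
    [1,0,-0.04,0,0,0,0],
    [1,0,-0.07,0,0,0,0],
    [1,0,-0.085,0,0,0,0],
    [1,0,-0.085,0,0,0,0]
  ]
}}

```text
clock: 9.97
eef_pos: [0.4082, 0.3464, 0.2043]
orientation: [0.533, -0.532, -0.467, 0.463]
contact_force: [0.9, -0.5, -0.8]
gripper_width: 0.044
```

```bash
cat >> h.py <<'E'
def tray(cam="top"):
    """tray pose from handle top + rim"""
    W,p=cloud(cam)
    m=box(W,[.35,-.2,.112],[.62,.19,.135])
    from plant import place_of
    pl=place_of(cam,"tray_mid"); print("net",[(np.round(e["at"],4).tolist(),round(e["p"],2)) for e in pl][:2])
    c0=np.array(pl[0]["at"][:2]) if pl else np.array([.5,.02])
    b=W.reshape(-1,3); b=b[(np.abs(b[:,2]-.1215)<.006)&(np.linalg.norm(b[:,:2]-c0,axis=1)<.035)]
    if len(b)>10: print(cam,"handle",len(b),rect(b))
    b=W.reshape(-1,3); b=b[(np.abs(b[:,2]-.043)<.008)&(np.linalg.norm(b[:,:2]-c0,axis=1)<.15)]
    print(cam,"rim",len(b),rect(b))
E
python3 - <<'E'
from h import *
tray("top");tray("side")
tgt(.490,.113,.20,7)
E
```

```text
net [([0.4225, 0.0186, 0.065], 0.57)]
top handle 88 (array([0.4246, 0.0228]), array([0.0127, 0.0375]), 88.16)
top rim 1060 (array([0.3959, 0.029 ]), array([0.2592, 0.1439]), 85.22)
net [([0.4271, 0.018, 0.0584], 0.68)]
side handle 61 (array([0.4235, 0.0217]), array([0.0162, 0.0402]), 86.39)
side rim 884 (array([0.4044, 0.0215]), array([0.1324, 0.2592]), 3.21)
shift [-0.2179, -0.0001, -0.1145] turn [-0.03, 75.28, -0.22] rows>= 10.5
t 10.17 p [0.4059 0.3443 0.1997] jaw 82.28 toolY [-0.003 -0.002 -1.   ] F [ 0.3 -0.6 -0.9] w 0.0435 q [-0.82  0.39  0.04  1.89 -0.02  0.87  0.66]
```

```bash
python3 - <<'E'
from h import *
W,p=cloud("top"); np.savez("/tmp/t2.npz",W=W,p=p)
print([(np.round(e["at"],4).tolist(),round(e["p"],2)) for e in place_of("top","jar")])
cv2.imwrite("pics/c_top.png",cv2.resize(p[150:320,240:440,::-1],None,fx=4,fy=3.5,interpolation=cv2.INTER_CUBIC)[:600])
m=(p.min(-1)>0)&(np.abs(W[...,2]-.043)<.006)&(W[...,0]>.36)&(W[...,0]<.5)&(W[...,1]>-.13)&(W[...,1]<.16)
b=W[m]; 
n,l,s,c=cv2.connectedComponentsWithStats(m.astype(np.uint8))
for i in range(1,n):
    if s[i,4]>30: print(s[i],rect(W[l==i]))
E
```

```text
[([0.3546, 0.1399, 0.0], 0.84)]
[288 233  95  44 996] (array([0.4104, 0.0242]), array([0.2512, 0.1141]), 85.17)
```

View pics/c_top.png

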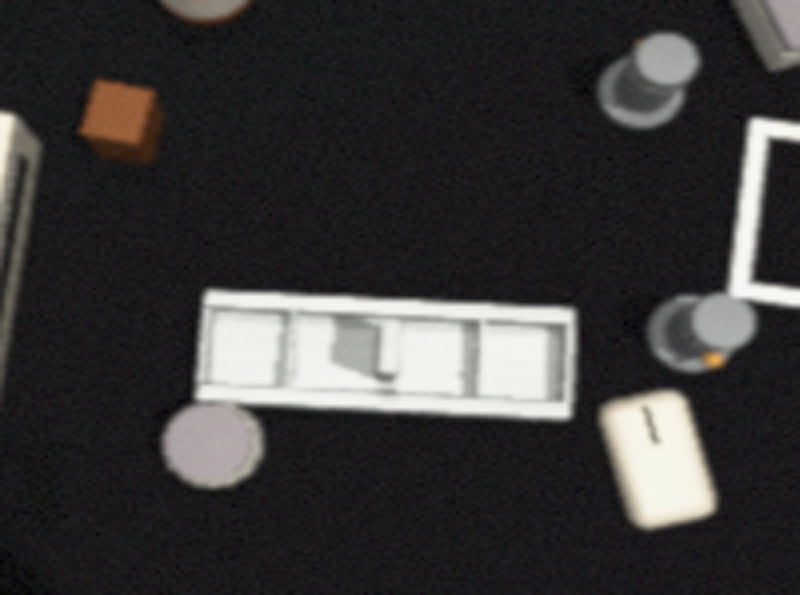

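```bash
cat >> h.py <<'E'
def rimfit(W,p,cam="top",c0=(.45,.02),show=True):
    """exhaustive fit of tray rectangle to depth pixels at rim height + silhouette"""
    from scipy.optimize import minimize
    b=W.reshape(-1,3); b=b[(np.abs(b[:,2]-.0425)<.004)&(np.linalg.norm(b[:,:2]-np.array(c0),axis=1)<.16)]
    # score: rim points should lie in long wall strips |x| in 30..42, |y|<125
    def sc(v,soft=.002):
        c,s=np.cos(v[2]),np.sin(v[2]); d=b[:,:2]-v[:2]
        x=np.abs(d[:,0]*c+d[:,1]*s); y=np.abs(-d[:,0]*s+d[:,1]*c)
        g=lambda a:1/(1+np.exp(np.clip(a/soft,-50,50)))
        inl=g(30-x)*g(x-42)*g(y-125)
        return -inl_sum(inl)
    inl_sum=lambda i:i.sum()/1000
    def scm(v):
        c,s=np.cos(v[2]),np.sin(v[2]); d=(b[:,:2]-v[:2])*1000
        x=np.abs(d[:,0]*c+d[:,1]*s); y=np.abs(-d[:,0]*s+d[:,1]*c)
        g=lambda a:1/(1+np.exp(np.clip(a/2.,-50,50)))
        return -(g(30-x)*g(x-42)*g(y-125)).sum()
    best=None
    for a in np.radians(np.arange(-40,41,4)):
        for dx in(-.02,0,.02):
            for dy in(-.02,0,.02):
                v=np.array([c0[0]+dx,c0[1]+dy,a]); f=scm(v)
                if best is None or f<best[0]: best=(f,v)
    o=minimize(scm,best[1],method="Nelder-Mead",options=dict(initial_simplex=best[1]+np.array([[0,0,0],[.015,0,0],[0,.015,0],[0,0,.06]]),xatol=1e-5))
    v=o.x
    if show: print(cam,"rimfit",np.round(v[:2],4),"deg",round(np.degrees(v[2]),2),"score",round(-o.fun),"of",len(b))
    return v
E
python3 - <<'E'
from h import *
z=np.load("/tmp/t2.npz"); rimfit(z["W"],z["p"],c0=(.424,.022))
W,p=cloud("side"); rimfit(W,p,"side",c0=(.424,.022))
for cam in("top","side"):
  z=np.load(f"/tmp/{cam}.npz"); W,p=cloud(cam,z["p"],z["d"]); rimfit(W,p,cam,c0=(.501,.021))
E
```

```text
top rimfit [0.425  0.0229] deg -4.78 score 589 of 940
side rimfit [0.4228 0.0193] deg -4.94 score 320 of 678
top rimfit [0.5018 0.0217] deg 7.4 score 577 of 882
side rimfit [0.4993 0.0209] deg 7.36 score 333 of 610
```

```bash
python3 - <<'E'
from h import *
tgt(.416,-.071,.20,-4.85)
E
```

```text
shift [-0.4104, 0.0007, -0.0657] turn [-0.01, 87.12, -0.21] rows>= 12.2
t 10.32 p [0.4061 0.3445 0.1999] jaw 82.27 toolY [-0.003 -0.002 -1.   ] F [ 0.5  0.5 -2.1] w 0.0441 q [-0.82  0.39  0.04  1.89 -0.02  0.87  0.66]
```

Call:
{"fn": "move_arm", "kwargs": {
  "moves": [
    [1,-0.03,0,-0.005,0,6,0],
    [1,-0.06,0,-0.01,0,12,0],
    [1,-0.09,0,-0.014,0,19,0],
    [1,-0.12,0,-0.019,0,25,0],
    [1,-0.15,0,-0.024,0,31,0],
    [1,-0.18,0,-0.029,0,38,0],
    [1,-0.21,0,-0.034,0,44,0],
    [1,-0.24,0,-0.038,0,50,0]
  ]
}}

```text
clock: 10.98
eef_pos: [0.4111, 0.1, 0.1999]
orientation: [-0.679, 0.68, 0.193, -0.196]
contact_force: [1.4, -0.4, -1.8]
gripper_width: 0.0439
```

```bash
python3 - <<'E'
from h import *
tgt(.416,-.071,.20,-4.85)
E
```

```text
shift [-0.0864, 0.0003, -0.1476] turn [0.09, 36.83, -0.21] rows>= 5.1
t 10.98 p [0.4111 0.1    0.1999] jaw 31.98 toolY [-0.003 -0.002 -1.   ] F [ 1.4 -0.4 -1.8] w 0.0439 q [-0.62  0.21  0.31  2.16 -0.09  0.79  0.3 ]
```

Call:
{"fn": "move_arm", "kwargs": {
  "moves": [
    [1,-0.015,0,-0.025,0,6,0],
    [1,-0.03,0,-0.05,0,12,0],
    [1,-0.045,0,-0.075,0,18,0],
    [1,-0.06,0,-0.1,0,25,0],
    [1,-0.073,0,-0.125,0,31,0],
    [1,-0.086,0,-0.148,0,37,0],
    [1,-0.086,0,-0.148,0,37,0],
    [1,-0.086,0,-0.148,0,37,0]
  ]
}}

```text
clock: 11.65
eef_pos: [0.4162, -0.0722, 0.1999]
orientation: [-0.705, 0.707, -0.033, 0.03]
contact_force: [-0.7, 0.5, -1.2]
gripper_width: 0.0437
```

```bash
python3 - <<'E'
from h import *
W,p=cloud("side"); rimfit(W,p,"side",c0=(.424,.022))
W,p=cloud("top"); rimfit(W,p,"top",c0=(.424,.022))
b=box(W,[.4,-.02,.11],[.47,.06,.13]); print(len(b))
tgt(.416,-.071,.10,-4.85)
E
```

```text
side rimfit [0.4226 0.0193] deg -4.84 score 318 of 667
top rimfit [0.4268 0.0428] deg -4.72 score 503 of 787
90
shift [0.0002, 0.0999, -0.0006] turn [0.14, -0.05, -0.23] rows>= 2.4
t 11.75 p [ 0.4163 -0.0702  0.1999] jaw -4.9 toolY [-0.004 -0.002 -1.   ] F [-0.4  0.8 -1. ] w 0.0437 q [-0.4   0.22  0.52  2.17 -0.15  0.79  0.14]
```

Call:
{"fn": "move_arm", "kwargs": {
  "moves": [
    [1,0,0.035,0,0,0,0],
    [1,0,0.07,0,0,0,0],
    [1,0,0.095,0,0,0,0],
    [1,0,0.11,0,0,0,0],
    [1,0,0.12,0,0,0,0],
    [1,0,0.128,0,0,0,0],
    [1,0,0.133,0,0,0,0],
    [1,0,0.133,0,0,0,0]
  ]
}}

```text
clock: 12.42
eef_pos: [0.4158, -0.0701, 0.0666]
orientation: [-0.706, 0.707, -0.031, 0.028]
contact_force: [0.3, 0.4, -0.6]
gripper_width: 0.0438
```

Seated 2–3 mm over the floor without contact; release and rise.

Call:
{"fn": "move_arm", "kwargs": {
  "moves": [
    [0.2,0,0,0,0,0,0],
    [0,0,0,0,0,0,0],
    [-0.3,0,0,0,0,0,0],
    [-0.3,0,0,0,0,0,0],
    [-0.6,0,0,0,0,0,0],
    [-0.6,0,0,0,0,0,0],
    [-0.6,0,-0.03,0,0,0,0],
    [-0.6,0,-0.06,0,0,0,0]
  ]
}}

```text
clock: 13.08
eef_pos: [0.4146, -0.0701, 0.1264]
orientation: [-0.706, 0.707, -0.033, 0.027]
contact_force: [0.7, -0.3, -0.3]
gripper_width: 0.0705
```

Call:
{"fn": "move_arm", "kwargs": {
  "moves": [
    [-0.6,0,-0.03,0,0,0,0],
    [-0.6,0,-0.05,0,0,0,0],
    [-0.6,0,-0.05,0,0,0,0]
  ]
}}

```text
clock: 13.33
eef_pos: [0.4175, -0.0702, 0.1798]
orientation: [-0.706, 0.707, -0.031, 0.03]
contact_force: [0.5, -0.1, -0.2]
gripper_width: 0.0702
```

```bash
python3 - <<'E'
from h import *
W,p=cloud("side"); v=rimfit(W,p,"side",c0=(.424,.022))
b=box(W,[.35,-.15,.08],[.5,.14,.095]); print(rect(b))
cv2.imwrite("pics/d_side.png",cv2.resize(p[150:310,180:400,::-1],None,fx=3.5,fy=3.5,interpolation=cv2.INTER_CUBIC)[:600])
tgt(.4235,.0205,.17,np.degrees(v[2]))
E
```

```text
side rimfit [0.4228 0.0181] deg -4.69 score 261 of 612
(array([ 0.4198, -0.0319]), array([0.1158, 0.0447]), 84.23)
shift [-0.0006, 0.0079, 0.0906] turn [0.1, -0.16, -0.22] rows>= 2.2
t 13.38 p [ 0.4165 -0.0699  0.1781] jaw -4.85 toolY [-0.004 -0.001 -1.   ] F [-0.3 -0.3 -1.1] w 0.0705 q [-0.4   0.27  0.53  2.19 -0.2   0.74  0.18]
```

View pics/d_side.png

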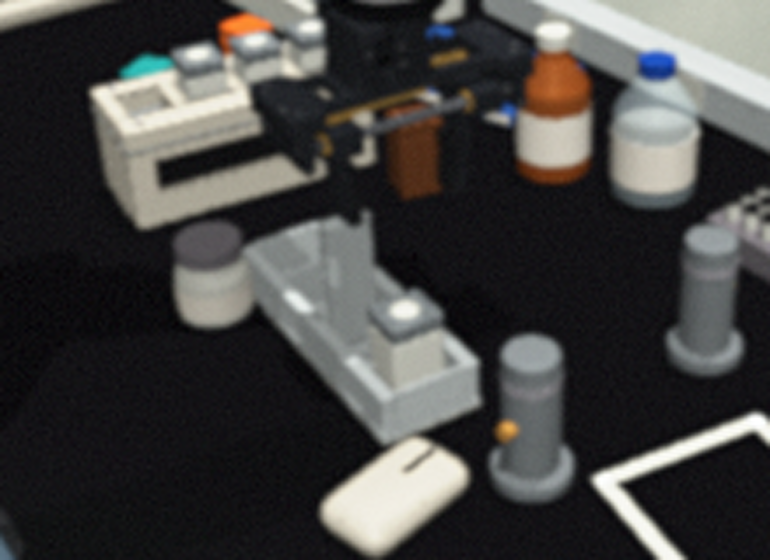

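Call:
{"fn": "move_arm", "kwargs": {
  "moves": [
    [-0.6,0,0,0.035,0,0,0],
    [-0.6,-0.0005,0,0.07,0,0,0],
    [-0.6,-0.0005,0,0.0905,0,0,0],
    [-0.6,-0.0005,0.0,0.0905,0,0,0],
    [-0.6,-0.0005,0.03,0.0905,0,0,0],
    [-0.6,-0.0005,0.06,0.0905,0,0,0],
    [-0.6,-0.0005,0.08,0.0905,0,0,0],
    [-0.6,-0.0005,0.08,0.0905,0,0,0]
  ]
}}

```text
clock: 14.05
eef_pos: [0.4199, 0.019, 0.0943]
orientation: [-0.705, 0.708, -0.034, 0.026]
contact_force: [-1.3, 0.5, 0.8]
gripper_width: 0.0703
```

```bash
python3 - <<'E'
from h import *
tgt(.4235,.0205,.096,-4.8)
E
```

```text
shift [0.0034, -0.0018, 0.0018] turn [0.27, -0.08, -0.65] rows>= 0.1
t 14.05 p [0.4199 0.019  0.0943] jaw -4.89 toolY [-0.012 -0.004 -1.   ] F [-1.3  0.5  0.8] w 0.0703 q [-0.49  0.44  0.4   2.23 -0.33  0.54  0.08]
```

Call:
{"fn": "move_arm", "kwargs": {
  "moves": [
    [0.0,0.003,-0.001,0.001,0.3,0,-0.6],
    [1,0.003,-0.001,0.001,0.3,0,-0.6],
    [1,0.003,-0.001,0.001,0.3,0,-0.6],
    [1,0.003,-0.001,0.001,0.3,0,-0.6],
    [1,0.003,-0.001,0.001,0.3,0,-0.6],
    [1,0.003,-0.001,0.001,0.3,0,-0.6],
    [1,0.003,-0.001,0.001,0.3,0,-0.6],
    [1,0.003,-0.001,0.001,0.3,0,-0.6]
  ],
  "force": 30
}}

```text
clock: 14.72
eef_pos: [0.4236, 0.0199, 0.096]
orientation: [0.707, -0.706, 0.03, -0.03]
contact_force: [-1.4, -1.2, 7.7]
gripper_width: 0.04
```

```bash
python3 - <<'E'
from h import *
tgt(.512,.028,.0955,6.4)
E
```

```text
shift [0.0874, 0.0006, 0.0156] turn [-0.07, -11.28, 0.03] rows>= 2.1
t 14.72 p [0.4236 0.0199 0.096 ] jaw -4.88 toolY [ 0.001  0.001 -1.   ] F [-1.4 -1.2  7.7] w 0.04 q [-0.48  0.43  0.4   2.23 -0.33  0.53  0.09]
```

Call:
{"fn": "move_arm", "kwargs": {
  "moves": [
    [1,0.008,0,0.001,0,-1,0],
    [1,0.02,0,0.003,0,-2,0],
    [1,0.035,0,0.005,0,-4,0],
    [1,0.05,0,0.008,0,-6,0],
    [1,0.065,0,0.011,0,-8,0],
    [1,0.078,0,0.013,0,-10,0],
    [1,0.087,0,0.0155,0,-11.3,0],
    [1,0.087,0,0.0155,0,-11.3,0]
  ]
}}

```text
clock: 15.38
eef_pos: [0.5134, 0.0284, 0.0962]
orientation: [0.706, -0.706, -0.041, 0.039]
contact_force: [1.4, 0.1, -4.7]
gripper_width: 0.0396
```

Call:
{"fn": "move_arm", "kwargs": {
  "moves": [
    [1,0,0,0,0,0,0],
    [0,0,0,0,0,0,0],
    [0,0,0,0,0,0,0],
    [-0.4,0,0,0,0,0,0],
    [-0.4,0,0,0,0,0,0],
    [-0.4,0,-0.03,0,0,0,0],
    [-0.4,0,-0.06,0,0,0,0],
    [-0.4,0,-0.1,0,0,0,0]
  ]
}}

```text
clock: 16.05
eef_pos: [0.5114, 0.0281, 0.1958]
orientation: [0.706, -0.706, -0.039, 0.041]
contact_force: [1.1, 0.9, -0.4]
gripper_width: 0.0615
```

```bash
python3 - <<'E'
from h import *
W,p=cloud("side"); v=rimfit(W,p,"side",c0=(.51,.028))
tgt(.464,.3371,.20,82.3)
E
```

```text
side rimfit [0.5116 0.0285] deg 6.56 score 261 of 552
shift [-0.0175, 0.0042, 0.313] turn [0.33, -75.89, 0.6] rows>= 10.6
t 16.1 p [0.5163 0.028  0.2039] jaw 6.41 toolY [ 0.011  0.003 -1.   ] F [ 2.9 -0.2  6. ] w 0.0619 q [-0.48  0.37  0.42  1.95 -0.2   0.85  0.16]
```

Call:
{"fn": "move_arm", "kwargs": {
  "moves": [
    [-1,-0.002,0,0.03,0,-7,0],
    [-1,-0.004,0,0.06,0,-14,0],
    [-1,-0.006,0,0.09,0,-21,0],
    [-1,-0.008,0,0.12,0,-28,0],
    [-1,-0.01,0,0.15,0,-35,0],
    [-1,-0.012,0,0.18,0,-42,0],
    [-1,-0.014,0,0.21,0,-49,0],
    [-1,-0.016,0,0.24,0,-56,0]
  ]
}}

```text
clock: 16.77
eef_pos: [0.473, 0.266, 0.2041]
orientation: [-0.603, 0.605, 0.372, -0.364]
contact_force: [-0.2, -0.3, -1.1]
gripper_width: 0.0883
```

```bash
python3 - <<'E'
from h import *
tgt(.464,.3371,.20,82.3)
E
```

```text
shift [0.059, 0.0043, 0.0406] turn [0.54, -19.56, 0.37] rows>= 2.7
t 16.77 p [0.473  0.266  0.2041] jaw 62.75 toolY [ 0.011  0.003 -1.   ] F [-0.2 -0.3 -1.1] w 0.0883 q [-0.71  0.39  0.14  1.87 -0.06  0.87  0.56]
```

Call:
{"fn": "move_arm", "kwargs": {
  "moves": [
    [-1,0.02,0,0.014,0.5,-7,0.4],
    [-1,0.04,0.004,0.028,0.5,-14,0.4],
    [-1,0.059,0.004,0.0406,0.5,-19.5,0.4],
    [-1,0.059,0.004,0.0406,0.5,-19.5,0.4],
    [-1,0.059,0.004,0.0406,0.5,-19.5,0.4]
  ]
}}

```text
clock: 17.18
eef_pos: [0.4635, 0.338, 0.2]
orientation: [-0.532, 0.533, 0.465, -0.465]
contact_force: [0.5, -0.3, -0.1]
gripper_width: 0.0876
```

```bash
python3 - <<'E'
from h import *
W,p=cloud("side"); b=box(W,[.3,.2,.133],[.7,.43,.145]); print(rect(b))
tgt(.464,.3371,.115,82.3)
E
```

```text
(array([0.5194, 0.3281]), array([0.0505, 0.1565]), 81.7)
shift [0.0007, 0.0851, 0.0002] turn [0.04, -0.15, -0.07] rows>= 2.0
t 17.23 p [0.4641 0.3364 0.2001] jaw 82.15 toolY [ 0.    -0.001 -1.   ] F [-0.2 -1.   1.5] w 0.088 q [-0.74  0.45  0.04  1.78 -0.02  0.91  0.75]
```

Call:
{"fn": "move_arm", "kwargs": {
  "moves": [
    [-1,0.0005,0.035,0,0,0,0],
    [-1,0.0005,0.065,0,0,0,0],
    [-1,0.0005,0.085,0,0,0,0],
    [-1,0.0005,0.085,0,0,0,0],
    [0.1,0.0005,0.085,0,0,0,0],
    [1,0.0005,0.085,0,0,0,0],
    [1,0.0005,0.085,0,0,0,0],
    [1,0.0005,0.085,0,0,0,0]
  ],
  "force": 15
}}

```text
clock: 17.9
eef_pos: [0.4651, 0.3373, 0.1167]
orientation: [-0.533, 0.534, 0.465, -0.464]
contact_force: [-0.4, 0.7, 0.6]
gripper_width: 0.0635
```

Call:
{"fn": "move_arm", "kwargs": {
  "moves": [
    [1,0,0,0,0,0,0],
    [1,0,0,0,0,0,0],
    [1,0,0,0,0,0,0],
    [1,0,0,0,0,0,0],
    [1,0,0,0,0,0,0]
  ]
}}

```text
clock: 18.32
eef_pos: [0.4655, 0.3374, 0.1172]
orientation: [-0.533, 0.534, 0.465, -0.463]
contact_force: [-0.3, -0.1, 4.6]
gripper_width: 0.0436
```

Call:
{"fn": "move_arm", "kwargs": {
  "moves": [
    [1,0,-0.015,0,0,0,0],
    [1,0,-0.04,0,0,0,0],
    [1,0,-0.07,0,0,0,0],
    [1,0,-0.085,0,0,0,0],
    [1,0,-0.085,0,0,0,0]
  ]
}}

```text
clock: 18.73
eef_pos: [0.4668, 0.3386, 0.2054]
orientation: [-0.533, 0.534, 0.467, -0.461]
contact_force: [1.1, 0.5, -1.6]
gripper_width: 0.0436
```

```bash
python3 - <<'E'
from h import *
W,p=cloud("side"); v=rimfit(W,p,"side",c0=(.51,.028))
W,p=cloud("top"); v=rimfit(W,p,"top",c0=(.51,.028))
tgt(.5155,-.006,.20,6.5)
E
```

```text
side rimfit [0.5116 0.029 ] deg 6.65 score 268 of 543
top rimfit [0.5139 0.0313] deg 6.44 score 565 of 873
shift [-0.3331, 0.0017, -0.0971] turn [0.1, 75.62, 0.17] rows>= 10.6
t 18.83 p [0.4649 0.3373 0.2018] jaw 82.12 toolY [ 0.003  0.001 -1.   ] F [ 0.1 -0.3 -1.7] w 0.0437 q [-0.74  0.45  0.05  1.78 -0.02  0.91  0.75]
```

Call:
{"fn": "move_arm", "kwargs": {
  "moves": [
    [1,-0.03,0,-0.009,0,6.8,0],
    [1,-0.06,0,-0.018,0,13.6,0],
    [1,-0.09,0,-0.027,0,20.5,0],
    [1,-0.12,0,-0.035,0,27,0],
    [1,-0.15,0,-0.044,0,34,0],
    [1,-0.18,0,-0.053,0,41,0],
    [1,-0.21,0,-0.062,0,48,0],
    [1,-0.24,0,-0.07,0,54.5,0]
  ]
}}

```text
clock: 19.5
eef_pos: [0.5002, 0.0881, 0.1999]
orientation: [-0.687, 0.687, 0.167, -0.167]
contact_force: [0.7, -1.0, -1.5]
gripper_width: 0.0436
```

```bash
python3 - <<'E'
from h import *
tgt(.5167,-.0048,.20,6.55)
E
```

```text
shift [-0.0279, -0.0, -0.0901] turn [0.04, 20.73, 0.01] rows>= 2.9
t 19.5 p [0.5002 0.0881 0.1999] jaw 27.28 toolY [ 0.    -0.001 -1.   ] F [ 0.7 -1.  -1.5] w 0.0436 q [-0.53  0.36  0.32  1.96 -0.15  0.85  0.35]
```

Call:
{"fn": "move_arm", "kwargs": {
  "moves": [
    [1,-0.009,0,-0.03,0,7,0],
    [1,-0.018,0,-0.06,0,14,0],
    [1,-0.028,0,-0.09,0,20.7,0],
    [1,-0.028,0,-0.09,0,20.7,0],
    [1,-0.028,0,-0.09,0,20.7,0]
  ]
}}

```text
clock: 19.92
eef_pos: [0.5155, -0.0068, 0.1984]
orientation: [-0.705, 0.707, 0.038, -0.04]
contact_force: [-1.0, 0.1, -1.2]
gripper_width: 0.0436
```

```bash
python3 - <<'E'
from h import *
tgt(.5167,-.0048,.068,6.55)
E
```

```text
shift [0.0018, 0.1304, 0.0021] turn [0.11, -0.17, -0.16] rows>= 3.1
t 19.92 p [ 0.5155 -0.0068  0.1984] jaw 6.38 toolY [-0.003 -0.002 -1.   ] F [-1.   0.1 -1.2] w 0.0436 q [-0.42  0.38  0.43  1.95 -0.21  0.86  0.23]
```

Call:
{"fn": "move_arm", "kwargs": {
  "moves": [
    [1,0.001,0.03,0.0015,0,0,0],
    [1,0.001,0.065,0.0015,0,0,0],
    [1,0.001,0.09,0.0015,0,0,0],
    [1,0.001,0.108,0.0015,0,0,0],
    [1,0.001,0.12,0.0015,0,0,0],
    [1,0.001,0.127,0.0015,0,0,0],
    [1,0.001,0.13,0.0015,0,0,0],
    [1,0.001,0.13,0.0015,0,0,0]
  ]
}}

```text
clock: 20.58
eef_pos: [0.5159, -0.0052, 0.0682]
orientation: [-0.705, 0.707, 0.039, -0.041]
contact_force: [-0.2, -0.3, -1.1]
gripper_width: 0.0441
```

Call:
{"fn": "move_arm", "kwargs": {
  "moves": [
    [0.2,0,0,0,0,0,0],
    [0,0,0,0,0,0,0],
    [-0.3,0,0,0,0,0,0],
    [-0.3,0,0,0,0,0,0],
    [-0.6,0,0,0,0,0,0],
    [-0.6,0,0,0,0,0,0],
    [-0.6,0,-0.03,0,0,0,0],
    [-0.6,0,-0.06,0,0,0,0]
  ]
}}

```text
clock: 21.25
eef_pos: [0.5146, -0.0052, 0.1278]
orientation: [-0.705, 0.707, 0.037, -0.042]
contact_force: [0.4, 0.5, -0.4]
gripper_width: 0.0703
```

Call:
{"fn": "move_arm", "kwargs": {
  "moves": [
    [-1,0,-0.03,0,0,0,0],
    [-1,0,-0.06,0,0,0,0],
    [-1,0,-0.07,0,0,0,0],
    [-1,0,-0.07,0,0,0,0]
  ]
}}

```text
clock: 21.58
eef_pos: [0.5169, -0.0049, 0.2003]
orientation: [-0.705, 0.707, 0.039, -0.04]
contact_force: [-0.1, -0.1, 0.5]
gripper_width: 0.0882
```

```bash
python3 - <<'E'
from h import *
W,p=cloud("side"); v=rimfit(W,p,"side",c0=(.51,.028))
b=box(W,[.4,-.15,.08],[.6,.03,.095]); print(rect(b))
cv2.imwrite("pics/e_side.png",cv2.resize(p[150:310,180:400,::-1],None,fx=3.5,fy=3.5,interpolation=cv2.INTER_CUBIC)[:600])
tgt(.5212,.329,.20,82.3)
E
```

```text
side rimfit [0.5113 0.0291] deg 6.57 score 250 of 532
(array([ 0.5189, -0.025 ]), array([0.0473, 0.1138]), 5.36)
shift [0.0428, -0.0023, 0.3311] turn [-0.11, -75.87, -0.29] rows>= 10.6
t 21.63 p [ 0.5157 -0.0048  0.1984] jaw 6.43 toolY [-0.005 -0.002 -1.   ] F [-0.1 -0.  -0.1] w 0.0881 q [-0.43  0.39  0.44  1.95 -0.21  0.86  0.23]
```

View pics/e_side.png

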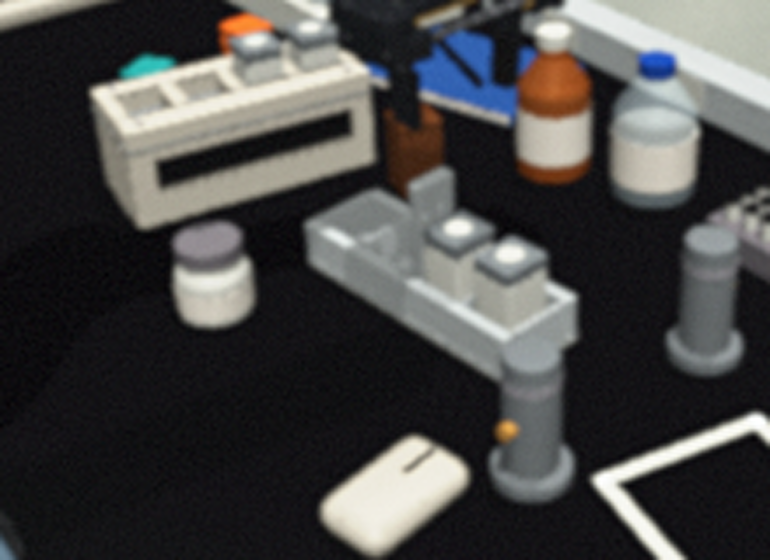

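Two cartridges stand in the pockets at crop (455,250) and (510,275). Next, cart2.

Call:
{"fn": "move_arm", "kwargs": {
  "moves": [
    [-1,0.004,0,0.03,0,-7,0],
    [-1,0.008,0,0.06,0,-14,0],
    [-1,0.012,0,0.09,0,-21,0],
    [-1,0.016,0,0.12,0,-28,0],
    [-1,0.02,0,0.15,0,-35,0],
    [-1,0.024,0,0.18,0,-42,0],
    [-1,0.028,0,0.21,0,-49,0],
    [-1,0.032,0,0.245,0,-56,0]
  ]
}}

```text
clock: 22.3
eef_pos: [0.5189, 0.2423, 0.1955]
orientation: [0.604, -0.604, -0.365, 0.371]
contact_force: [0.4, -0.7, 0.0]
gripper_width: 0.088
```

```bash
python3 - <<'E'
from h import *
tgt(.5212,.329,.20,82.3)
E
```

```text
shift [0.0781, -0.0049, 0.0377] turn [-0.37, -19.59, -0.36] rows>= 2.7
t 22.3 p [0.5189 0.2423 0.1955] jaw 62.71 toolY [-0.008 -0.004 -1.   ] F [ 0.4 -0.7  0. ] w 0.088 q [-0.63  0.46  0.15  1.79 -0.09  0.91  0.65]
```

Call:
{"fn": "move_arm", "kwargs": {
  "moves": [
    [-1,0.028,-0.004,0.014,-0.3,-7,-0.3],
    [-1,0.056,-0.004,0.028,-0.4,-14,-0.4],
    [-1,0.078,-0.005,0.0377,-0.4,-19.6,-0.4],
    [-1,0.078,-0.005,0.0377,-0.4,-19.6,-0.4],
    [-1,0.078,-0.005,0.0377,-0.4,-19.6,-0.4]
  ]
}}

```text
clock: 22.72
eef_pos: [0.5197, 0.3298, 0.1976]
orientation: [0.532, -0.532, -0.465, 0.467]
contact_force: [0.6, -1.2, -0.2]
gripper_width: 0.0881
```

```bash
python3 - <<'E'
from h import *
tgt(.5212,.329,.1155,82.3)
E
```

```text
shift [-0.0005, 0.0821, -0.0018] turn [-0.15, 0.11, -0.05] rows>= 2.0
t 22.72 p [0.5197 0.3298 0.1976] jaw 82.41 toolY [-0.003 -0.001 -1.   ] F [ 0.6 -1.2 -0.2] w 0.0881 q [-0.68  0.52  0.06  1.67 -0.04  0.95  0.83]
```

Call:
{"fn": "move_arm", "kwargs": {
  "moves": [
    [-1,-0.0005,0.035,-0.001,0,0,0],
    [-1,-0.0005,0.065,-0.001,0,0,0],
    [-1,-0.0005,0.082,-0.001,0,0,0],
    [-1,-0.0005,0.082,-0.001,0,0,0],
    [0.1,-0.0005,0.082,-0.001,0,0,0],
    [1,-0.0005,0.082,-0.001,0,0,0],
    [1,-0.0005,0.082,-0.001,0,0,0],
    [1,-0.0005,0.082,-0.001,0,0,0]
  ],
  "force": 15
}}

```text
clock: 23.38
eef_pos: [0.5212, 0.3294, 0.117]
orientation: [0.532, -0.532, -0.466, 0.466]
contact_force: [-0.5, -0.5, 0.4]
gripper_width: 0.0634
```

Call:
{"fn": "move_arm", "kwargs": {
  "moves": [
    [1,0,0,0,0,0,0],
    [1,0,0,0,0,0,0],
    [1,0,0,0,0,0,0],
    [1,0,0,0,0,0,0],
    [1,0,0,0,0,0,0]
  ]
}}

```text
clock: 23.8
eef_pos: [0.5216, 0.3295, 0.1176]
orientation: [0.532, -0.532, -0.466, 0.465]
contact_force: [-0.1, -0.6, 4.6]
gripper_width: 0.0436
```

Call:
{"fn": "move_arm", "kwargs": {
  "moves": [
    [1,0,-0.015,0,0,0,0],
    [1,0,-0.04,0,0,0,0],
    [1,0,-0.07,0,0,0,0],
    [1,0,-0.085,0,0,0,0],
    [1,0,-0.085,0,0,0,0]
  ]
}}

```text
clock: 24.22
eef_pos: [0.5234, 0.3306, 0.2062]
orientation: [0.532, -0.532, -0.468, 0.463]
contact_force: [0.8, 0.3, -0.6]
gripper_width: 0.0438
```

```bash
python3 - <<'E'
from h import *
W,p=cloud("side"); v=rimfit(W,p,"side",c0=(.51,.028))
tgt(.5087,.0648,.20,6.55)
E
```

```text
side rimfit [0.5118 0.029 ] deg 6.8 score 239 of 520
shift [-0.2646, 0.003, -0.0217] turn [-0.03, 75.82, 0.24] rows>= 10.6
t 24.27 p [0.5223 0.33   0.2038] jaw 82.37 toolY [ 0.002  0.003 -1.   ] F [ 0.1 -0.3 -1. ] w 0.0436 q [-0.68  0.52  0.06  1.67 -0.04  0.96  0.83]
```

Call:
{"fn": "move_arm", "kwargs": {
  "moves": [
    [1,-0.024,0,-0.002,0,6.9,0],
    [1,-0.048,0,-0.004,0,13.8,0],
    [1,-0.072,0,-0.006,0,20.7,0],
    [1,-0.096,0,-0.008,0,27.6,0],
    [1,-0.12,0,-0.01,0,34.5,0],
    [1,-0.144,0,-0.012,0,41.4,0],
    [1,-0.168,0,-0.014,0,48.3,0],
    [1,-0.192,0,-0.016,0,55,0]
  ]
}}

```text
clock: 24.93
eef_pos: [0.5112, 0.136, 0.2014]
orientation: [0.688, -0.687, -0.165, 0.165]
contact_force: [0.3, 0.0, -1.4]
gripper_width: 0.044
```

```bash
python3 - <<'E'
from h import *
tgt(.5087,.0648,.20,6.6)
E
```

```text
shift [-0.0346, 0.0013, -0.0623] turn [-0.1, 20.43, 0.0] rows>= 2.9
t 24.93 p [0.5112 0.136  0.2014] jaw 27.03 toolY [-0.     0.002 -1.   ] F [ 0.3  0.  -1.4] w 0.044 q [-0.6   0.39  0.32  1.91 -0.16  0.87  0.27]
```

Call:
{"fn": "move_arm", "kwargs": {
  "moves": [
    [1,-0.012,0,-0.021,0,7,0],
    [1,-0.024,0,-0.042,0,14,0],
    [1,-0.0346,0.001,-0.062,0,20.4,0],
    [1,-0.0346,0.001,-0.062,0,20.4,0],
    [1,-0.0346,0.001,-0.062,0,20.4,0]
  ]
}}

```text
clock: 25.35
eef_pos: [0.5075, 0.0637, 0.1989]
orientation: [0.706, -0.706, -0.039, 0.041]
contact_force: [-0.5, 1.1, -1.1]
gripper_width: 0.044
```

```bash
python3 - <<'E'
from h import *
W,p=cloud("side"); v=rimfit(W,p,"side",c0=(.51,.028))
tgt(.5085,.0650,.068,6.55)
E
```

```text
side rimfit [0.5116 0.0291] deg 6.75 score 240 of 528
shift [0.0011, 0.1311, -0.0004] turn [-0.07, 0.15, -0.14] rows>= 3.1
t 25.4 p [0.5077 0.0652 0.1991] jaw 6.7 toolY [-0.003  0.001 -1.   ] F [ 0.3  0.7 -1.5] w 0.044 q [-0.55  0.37  0.42  1.96 -0.2   0.85  0.09]
```

Call:
{"fn": "move_arm", "kwargs": {
  "moves": [
    [1,0.001,0.03,0,0,0,0],
    [1,0.001,0.065,0,0,0,0],
    [1,0.001,0.09,0,0,0,0],
    [1,0.001,0.108,0,0,0,0],
    [1,0.001,0.12,0,0,0,0],
    [1,0.001,0.127,0,0,0,0],
    [1,0.001,0.13,0,0,0,0],
    [1,0.001,0.13,0,0,0,0]
  ]
}}

```text
clock: 26.07
eef_pos: [0.5085, 0.0658, 0.069]
orientation: [0.706, -0.705, -0.041, 0.043]
contact_force: [-0.5, -0.7, -0.8]
gripper_width: 0.0438
```

Call:
{"fn": "move_arm", "kwargs": {
  "moves": [
    [0.2,0,0,0,0,0,0],
    [0,0,0,0,0,0,0],
    [-0.3,0,0,0,0,0,0],
    [-0.3,0,0,0,0,0,0],
    [-0.6,0,0,0,0,0,0],
    [-0.6,0,0,0,0,0,0],
    [-0.6,0,-0.03,0,0,0,0],
    [-0.6,0,-0.06,0,0,0,0]
  ]
}}

```text
clock: 26.73
eef_pos: [0.5072, 0.0654, 0.1286]
orientation: [0.706, -0.706, -0.039, 0.044]
contact_force: [1.2, 0.6, 0.1]
gripper_width: 0.0704
```

Call:
{"fn": "move_arm", "kwargs": {
  "moves": [
    [-1,0,-0.03,0,0,0,0],
    [-1,0,-0.06,0,0,0,0],
    [-1,0,-0.07,0,0,0,0],
    [-1,0,-0.07,0,0,0,0]
  ]
}}

```text
clock: 27.07
eef_pos: [0.5094, 0.0657, 0.2011]
orientation: [0.707, -0.705, -0.041, 0.042]
contact_force: [-0.2, 0.1, 0.7]
gripper_width: 0.0882
```

```bash
python3 - <<'E'
from h import *
W,p=cloud("side"); v=rimfit(W,p,"side",c0=(.51,.028))
cv2.imwrite("pics/f_side.png",cv2.resize(p[150:310,180:400,::-1],None,fx=3.5,fy=3.5,interpolation=cv2.INTER_CUBIC)[:600])
tgt(.5787,.3211,.20,82.3)
E
```

```text
side rimfit [0.5116 0.0288] deg 6.37 score 213 of 488
shift [0.1, -0.0009, 0.2453] turn [-0.23, -75.55, -0.15] rows>= 10.6
t 27.12 p [0.5082 0.0657 0.1992] jaw 6.75 toolY [-0.004  0.001 -1.   ] F [ 0.5 -0.5 -0.3] w 0.0884 q [-0.56  0.38  0.43  1.95 -0.2   0.86  0.1 ]
```

View pics/f_side.png

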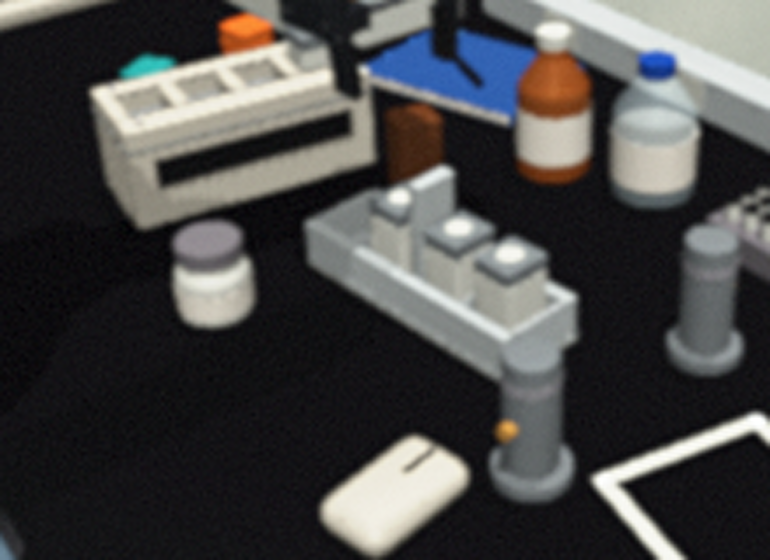

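Three are in. Cart3 (white with grey cap, bay 3) next.

Call:
{"fn": "move_arm", "kwargs": {
  "moves": [
    [-1,0.009,0,0.022,0,-7,0],
    [-1,0.018,0,0.044,0,-14,0],
    [-1,0.027,0,0.066,0,-21,0],
    [-1,0.036,0,0.088,0,-28,0],
    [-1,0.045,0,0.11,0,-35,0],
    [-1,0.054,0,0.132,0,-42,0],
    [-1,0.063,0,0.154,0,-49,0],
    [-1,0.072,0,0.18,0,-56,0]
  ]
}}

```text
clock: 27.78
eef_pos: [0.5577, 0.2527, 0.1965]
orientation: [0.604, -0.602, -0.367, 0.372]
contact_force: [0.2, 0.6, -0.2]
gripper_width: 0.0884
```

```bash
python3 - <<'E'
from h import *
tgt(.5787,.3211,.20,82.3)
E
```

```text
shift [0.0704, -0.0038, 0.0123] turn [-0.42, -19.26, -0.19] rows>= 2.7
t 27.78 p [0.5577 0.2527 0.1965] jaw 63.04 toolY [-0.008 -0.001 -1.   ] F [ 0.2  0.6 -0.2] w 0.0884 q [-0.61  0.52  0.15  1.68 -0.1   0.95  0.68]
```

Call:
{"fn": "move_arm", "kwargs": {
  "moves": [
    [-1,0.024,-0.004,0.004,-0.3,-7,-0.2],
    [-1,0.048,-0.004,0.008,-0.4,-14,-0.2],
    [-1,0.0704,-0.004,0.0123,-0.4,-19.3,-0.2],
    [-1,0.0704,-0.004,0.0123,-0.4,-19.3,-0.2],
    [-1,0.0704,-0.004,0.0123,-0.4,-19.3,-0.2]
  ]
}}

```text
clock: 28.2
eef_pos: [0.5773, 0.3217, 0.1974]
orientation: [0.533, -0.531, -0.465, 0.467]
contact_force: [-0.7, 0.5, 0.2]
gripper_width: 0.0882
```

```bash
python3 - <<'E'
from h import *
tgt(.5787,.3211,.1155,82.3)
E
```

```text
shift [-0.0004, 0.0819, -0.0018] turn [-0.22, 0.1, -0.07] rows>= 2.0
t 28.2 p [0.5773 0.3217 0.1974] jaw 82.4 toolY [-0.004 -0.001 -1.   ] F [-0.7  0.5  0.2] w 0.0882 q [-0.62  0.6   0.07  1.54 -0.05  1.01  0.9 ]
```

Call:
{"fn": "move_arm", "kwargs": {
  "moves": [
    [-1,-0.0005,0.035,-0.001,0,0,0],
    [-1,-0.0005,0.065,-0.001,0,0,0],
    [-1,-0.0005,0.082,-0.001,0,0,0],
    [-1,-0.0005,0.082,-0.001,0,0,0],
    [0.1,-0.0005,0.082,-0.001,0,0,0],
    [1,-0.0005,0.082,-0.001,0,0,0],
    [1,-0.0005,0.082,-0.001,0,0,0],
    [1,-0.0005,0.082,-0.001,0,0,0]
  ],
  "force": 15
}}

```text
clock: 28.87
eef_pos: [0.5788, 0.3214, 0.117]
orientation: [0.533, -0.532, -0.465, 0.466]
contact_force: [-0.6, 0.7, -0.2]
gripper_width: 0.0635
```

Call:
{"fn": "move_arm", "kwargs": {
  "moves": [
    [1,0,0,0,0,0,0],
    [1,0,0,0,0,0,0],
    [1,0,0,0,0,0,0],
    [1,0,0,0,0,0,0],
    [1,0,0,0,0,0,0]
  ]
}}

```text
clock: 29.28
eef_pos: [0.5792, 0.3215, 0.1176]
orientation: [0.533, -0.532, -0.466, 0.466]
contact_force: [-0.0, -0.8, 3.6]
gripper_width: 0.044
```

Call:
{"fn": "move_arm", "kwargs": {
  "moves": [
    [1,0,-0.015,0,0,0,0],
    [1,0,-0.04,0,0,0,0],
    [1,0,-0.07,0,0,0,0],
    [1,0,-0.085,0,0,0,0],
    [1,0,-0.085,0,0,0,0]
  ]
}}

```text
clock: 29.7
eef_pos: [0.5811, 0.3224, 0.2063]
orientation: [0.532, -0.532, -0.468, 0.463]
contact_force: [-0.1, 0.9, -1.8]
gripper_width: 0.0438
```

```bash
python3 - <<'E'
from h import *
W,p=cloud("side"); v=rimfit(W,p,"side",c0=(.51,.028))
tgt(.502,.1224,.20,6.5)
E
```

```text
side rimfit [0.5117 0.0293] deg 6.64 score 214 of 490
shift [-0.2081, 0.0032, 0.0508] turn [-0.06, 75.87, 0.17] rows>= 10.6
t 29.75 p [0.58   0.3219 0.2038] jaw 82.37 toolY [ 0.001  0.003 -1.   ] F [-0.2 -0.8 -3. ] w 0.0435 q [-0.62  0.59  0.07  1.54 -0.05  1.01  0.9 ]
```

Call:
{"fn": "move_arm", "kwargs": {
  "moves": [
    [1,-0.019,0,0.005,0,6.9,0],
    [1,-0.038,0,0.009,0,13.8,0],
    [1,-0.057,0,0.014,0,20.7,0],
    [1,-0.076,0,0.019,0,27.6,0],
    [1,-0.095,0,0.023,0,34.5,0],
    [1,-0.114,0,0.028,0,41.4,0],
    [1,-0.133,0,0.032,0,48.3,0],
    [1,-0.152,0,0.037,0,55,0]
  ]
}}

```text
clock: 30.42
eef_pos: [0.5214, 0.1747, 0.2013]
orientation: [0.688, -0.687, -0.165, 0.166]
contact_force: [0.2, 0.3, -1.0]
gripper_width: 0.044
```

```bash
python3 - <<'E'
from h import *
tgt(.502,.1224,.20,6.5)
E
```

```text
shift [-0.0411, 0.0013, -0.0378] turn [-0.08, 20.52, -0.08] rows>= 2.9
t 30.42 p [0.5214 0.1747 0.2013] jaw 27.02 toolY [-0.002  0.001 -1.   ] F [ 0.2  0.3 -1. ] w 0.044 q [-0.65  0.42  0.31  1.86 -0.17  0.89  0.22]
```

Call:
{"fn": "move_arm", "kwargs": {
  "moves": [
    [1,-0.014,0,-0.012,0,7,0],
    [1,-0.028,0,-0.025,0,14,0],
    [1,-0.041,0.001,-0.038,0,20.5,0],
    [1,-0.041,0.001,-0.038,0,20.5,0],
    [1,-0.041,0.001,-0.038,0,20.5,0]
  ]
}}

```text
clock: 30.83
eef_pos: [0.501, 0.1214, 0.1989]
orientation: [-0.706, 0.706, 0.039, -0.042]
contact_force: [-0.6, 0.9, -0.1]
gripper_width: 0.0436
```

```bash
python3 - <<'E'
from h import *
W,p=cloud("side"); v=rimfit(W,p,"side",c0=(.51,.028))
tgt(.5018,.1224,.068,6.55)
E
```

```text
side rimfit [0.5115 0.0293] deg 6.52 score 220 of 495
shift [0.0006, 0.1312, -0.0003] turn [-0.04, 0.12, -0.19] rows>= 3.1
t 30.88 p [0.5016 0.1226 0.1992] jaw 6.67 toolY [-0.003  0.    -1.   ] F [-0.2  1.2 -2.1] w 0.044 q [-0.66  0.38  0.41  1.94 -0.2   0.86 -0.02]
```

Call:
{"fn": "move_arm", "kwargs": {
  "moves": [
    [1,0.0005,0.03,0,0,0,0],
    [1,0.0005,0.065,0,0,0,0],
    [1,0.0005,0.09,0,0,0,0],
    [1,0.0005,0.108,0,0,0,0],
    [1,0.0005,0.12,0,0,0,0],
    [1,0.0005,0.127,0,0,0,0],
    [1,0.0005,0.13,0,0,0,0],
    [1,0.0005,0.13,0,0,0,0]
  ]
}}

```text
clock: 31.55
eef_pos: [0.5018, 0.1231, 0.0691]
orientation: [0.706, -0.706, -0.04, 0.043]
contact_force: [-0.1, -0.3, -0.2]
gripper_width: 0.0442
```

Call:
{"fn": "move_arm", "kwargs": {
  "moves": [
    [0.2,0,0,0,0,0,0],
    [0,0,0,0,0,0,0],
    [-0.3,0,0,0,0,0,0],
    [-0.3,0,0,0,0,0,0],
    [-0.6,0,0,0,0,0,0],
    [-0.6,0,0,0,0,0,0],
    [-0.6,0,-0.03,0,0,0,0],
    [-0.6,0,-0.06,0,0,0,0]
  ]
}}

```text
clock: 32.22
eef_pos: [0.5007, 0.1226, 0.1287]
orientation: [-0.706, 0.706, 0.039, -0.044]
contact_force: [1.6, -0.1, 0.6]
gripper_width: 0.0704
```

Call:
{"fn": "move_arm", "kwargs": {
  "moves": [
    [-0.6,0,-0.03,0,0,0,0],
    [-0.6,0,-0.06,0,0,0,0],
    [-0.6,0,-0.07,0,0,0,0],
    [-0.6,0,-0.07,0,0,0,0]
  ]
}}

```text
clock: 32.55
eef_pos: [0.5029, 0.1232, 0.2012]
orientation: [0.706, -0.705, -0.041, 0.042]
contact_force: [-0.4, -0.5, -0.3]
gripper_width: 0.0704
```

```bash
python3 - <<'E'
from h import *
W,p=cloud("side"); v=rimfit(W,p,"side",c0=(.51,.028))
cv2.imwrite("pics/g_side.png",cv2.resize(p[150:310,180:400,::-1],None,fx=3.5,fy=3.5,interpolation=cv2.INTER_CUBIC)[:600])
W,p=cloud("top"); b=box(W,[.4,-.06,.115],[.6,.1,.128]); print(len(b),rect(b) if len(b) else 0)
tgt(.5125,.0293,.15,6.55)
E
```

```text
side rimfit [0.5123 0.0273] deg 6.47 score 206 of 479
86 (array([0.5144, 0.0308]), array([0.0403, 0.0138]), 6.31)
shift [0.0011, 0.0481, -0.0942] turn [0.0, 0.18, -0.42] rows>= 2.5
t 32.65 p [0.5007 0.1228 0.1981] jaw 6.73 toolY [-0.007 -0.001 -1.   ] F [-0.9  0.3 -0.7] w 0.0708 q [-0.66  0.38  0.42  1.94 -0.2   0.86 -0.02]
```

View pics/g_side.png

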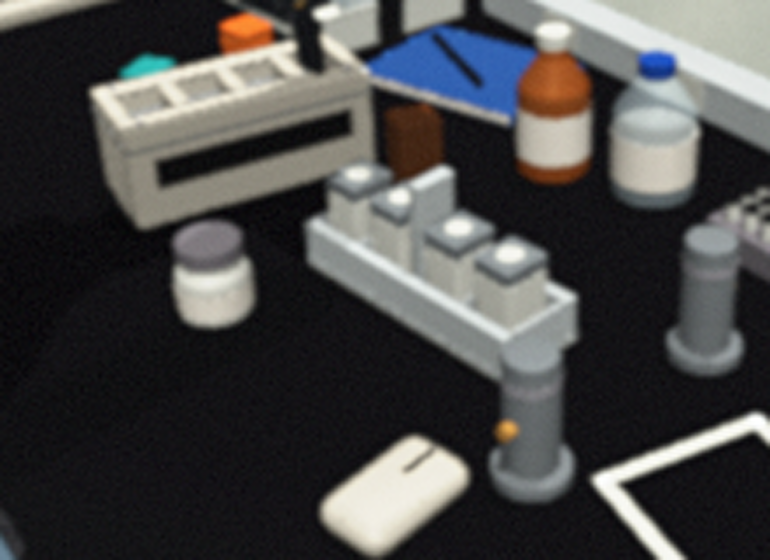

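Call:
{"fn": "move_arm", "kwargs": {
  "moves": [
    [-0.6,0.0012,0,-0.035,0,0,0],
    [-0.6,0.0012,0.0,-0.07,0,0,-0.4],
    [-0.6,0.0015,0.02,-0.094,0,0,-0.4],
    [-0.6,0.0015,0.048,-0.094,0,0,-0.4],
    [-0.6,0.0015,0.048,-0.094,0,0,-0.4],
    [-0.6,0.0015,0.048,-0.094,0,0,-0.4]
  ]
}}

```text
clock: 33.15
eef_pos: [0.5107, 0.0295, 0.1479]
orientation: [-0.706, 0.706, 0.039, -0.044]
contact_force: [-0.4, 0.1, -0.2]
gripper_width: 0.0707
```

```bash
python3 - <<'E'
from h import *
tgt(.513,.0295,.097,6.5)
E
```

```text
shift [0.0026, 0.0509, -0.0002] turn [0.03, 0.22, -0.36] rows>= 1.2
t 33.15 p [0.5107 0.0295 0.1479] jaw 6.72 toolY [-0.006 -0.001 -1.   ] F [-0.4  0.1 -0.2] w 0.0707 q [-0.47  0.46  0.41  1.99 -0.26  0.75  0.21]
```

Call:
{"fn": "move_arm", "kwargs": {
  "moves": [
    [-0.6,0.0026,0.02,0,0,0,-0.4],
    [-0.6,0.0026,0.04,0,0,0,-0.4],
    [-0.6,0.0026,0.05,0,0,0,-0.4],
    [-0.6,0.0026,0.05,0,0,0,-0.4],
    [0,0.0026,0.05,0,0,0,-0.4],
    [1,0.0026,0.05,0,0,0,-0.4],
    [1,0.0026,0.05,0,0,0,-0.4],
    [1,0.0026,0.05,0,0,0,-0.4]
  ],
  "force": 35
}}

```text
clock: 33.82
eef_pos: [0.5136, 0.0299, 0.0988]
orientation: [-0.706, 0.706, 0.042, -0.041]
contact_force: [0.1, 0.7, -0.9]
gripper_width: 0.0458
```

Call:
{"fn": "move_arm", "kwargs": {
  "moves": [
    [1,0,0,0,0,0,0],
    [1,0,0,0,0,0,0],
    [1,0,0,0,0,0,0],
    [1,0,0,0,0,0,0]
  ]
}}

```text
clock: 34.15
eef_pos: [0.5134, 0.03, 0.0991]
orientation: [0.706, -0.706, -0.042, 0.041]
contact_force: [-3.6, 0.0, 5.6]
gripper_width: 0.0397
```

```bash
python3 - <<'E'
from h import *
W,p=cloud("side"); rimfit(W,p,"side",c0=(.512,.028))
for cam in("side","top"):
    z=np.load(f"/tmp/{cam}.npz"); W0,_=cloud(cam,z["p"],z["d"])
    for lo,hi in(([.55,-.22,.035],[.72,-.12,.1]),([.38,-.25,.035],[.5,-.14,.1])):
        b=box(W0,lo,hi); print(cam,rect(b),len(b))
tgt(.535,-.18,.097,6.4)
E
```

```text
side rimfit [0.5124 0.0266] deg 6.45 score 218 of 496
side (array([ 0.6277, -0.1758]), array([0.0263, 0.0416]), 45.59) 309
side (array([ 0.4271, -0.201 ]), array([0.0222, 0.0412]), 49.51) 362
top (array([ 0.6353, -0.1599]), array([0.0488, 0.0287]), 30.28) 108
top (array([ 0.4311, -0.1837]), array([0.0495, 0.0241]), 22.49) 98
shift [-0.0032, 0.0021, -0.211] turn [-0.01, 0.32, 0.11] rows>= 5.1
t 34.2 p [0.5134 0.03   0.0992] jaw 6.72 toolY [ 0.002  0.    -1.   ] F [-3.7  0.1  5.5] w 0.0392 q [-0.43  0.54  0.37  2.01 -0.32  0.64  0.26]
```

Call:
{"fn": "move_arm", "kwargs": {
  "moves": [
    [1,0,0,-0.006,0,0,0],
    [1,0,0,-0.016,0,0,0],
    [1,-0.001,0,-0.03,0,0,0],
    [1,-0.001,0,-0.045,0,0,0],
    [1,-0.0015,0,-0.06,0,0.3,0],
    [1,-0.0015,0,-0.073,0,0.3,0],
    [1,-0.002,0,-0.08,0,0.3,0],
    [1,-0.002,0,-0.08,0,0.3,0]
  ]
}}

```text
clock: 34.87
eef_pos: [0.521, -0.0526, 0.0992]
orientation: [-0.705, 0.707, 0.039, -0.038]
contact_force: [0.2, -2.4, -0.9]
gripper_width: 0.0394
```

```bash
python3 - <<'E'
from h import *
W,p=cloud("side"); rimfit(W,p,"side",c0=(.522,-.05))
W,p=cloud("top"); cv2.imwrite("pics/h_top.png",cv2.resize(p[130:300,260:560,::-1],None,fx=2.6,fy=2.6,interpolation=cv2.INTER_CUBIC))
tgt(.535,-.18,.098,6.4)
E
```

```text
side rimfit [ 0.5202 -0.0555] deg 5.95 score 188 of 473
shift [-0.0002, 0.0013, -0.1298] turn [0.06, -0.08, 0.14] rows>= 3.1
t 34.97 p [ 0.5209 -0.0509  0.0992] jaw 6.32 toolY [ 0.002 -0.001 -1.   ] F [ 0.4 -2.8 -1.4] w 0.0399 q [-0.28  0.55  0.37  1.99 -0.32  0.65  0.41]
```

View pics/h_top.png

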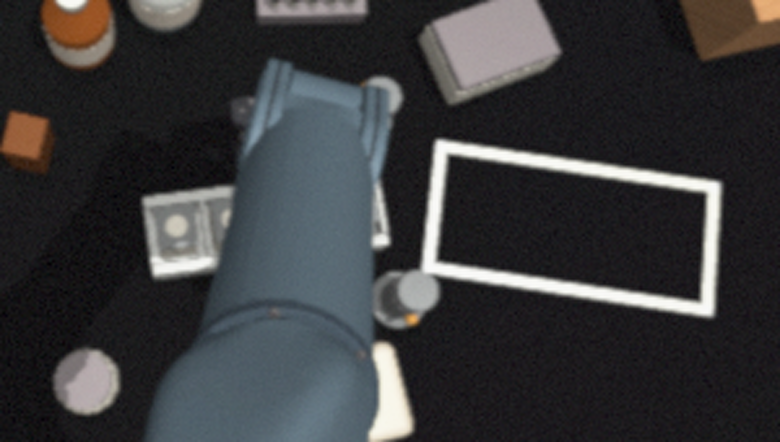

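Call:
{"fn": "move_arm", "kwargs": {
  "moves": [
    [1,0,0.001,-0.01,0,0,0],
    [1,0,0.001,-0.025,0,0,0],
    [1,0,0.001,-0.042,0,0,0],
    [1,0,0.001,-0.06,0,0,0],
    [1,0,0.001,-0.08,0,0,0],
    [1,0,0.001,-0.1,0,0,0],
    [1,0,0.001,-0.118,0,0,0],
    [1,0,0.001,-0.13,0,0,0]
  ]
}}

```text
clock: 35.63
eef_pos: [0.5364, -0.1795, 0.0991]
orientation: [0.706, -0.706, -0.041, 0.038]
contact_force: [-1.2, 6.0, 8.6]
gripper_width: 0.0397
```

```bash
python3 - <<'E'
from h import *
W,p=cloud("side"); rimfit(W,p,"side",c0=(.535,-.18))
cv2.imwrite("pics/i_side.png",cv2.resize(p[150:390,200:500,::-1],None,fx=2.5,fy=2.5,interpolation=cv2.INTER_CUBIC))
tgt(.5575,-.379,.098,6.4)
E
```

```text
side rimfit [ 0.5355 -0.1813] deg 6.07 score 246 of 662
shift [-0.0003, 0.0015, -0.1977] turn [0.12, -0.15, 0.24] rows>= 4.7
t 35.68 p [ 0.5362 -0.1825  0.0991] jaw 6.25 toolY [ 0.004 -0.002 -1.   ] F [1.9 1.  4.8] w 0.0396 q [-0.02  0.61  0.36  1.88 -0.32  0.7   0.63]
```

View pics/i_side.png

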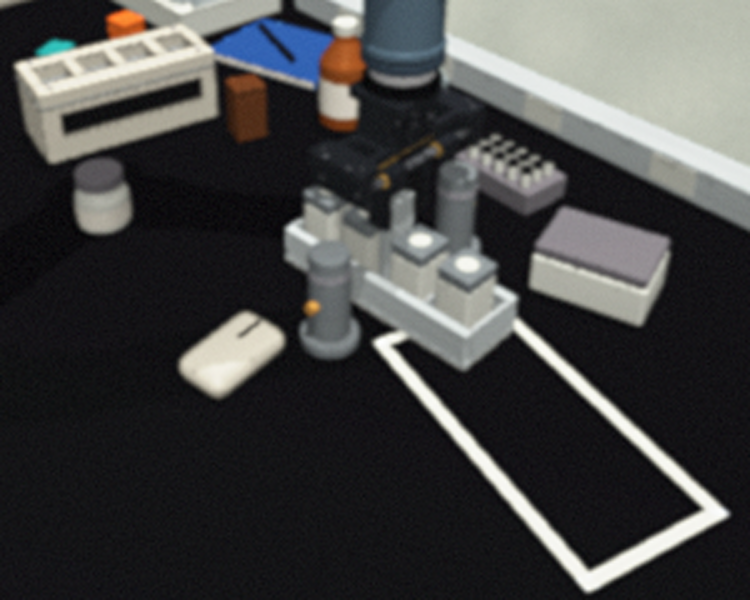

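Call:
{"fn": "move_arm", "kwargs": {
  "moves": [
    [1,0,0.001,-0.01,0,0,0],
    [1,0,0.001,-0.025,0,0,0],
    [1,0,0.001,-0.045,0,0,0],
    [1,0,0.001,-0.065,0,0,0],
    [1,0,0.001,-0.088,0,0,0],
    [1,0,0.001,-0.11,0,0,0],
    [1,0,0.001,-0.13,0,0,0],
    [1,0,0.001,-0.145,0,0,0]
  ]
}}

```text
clock: 36.35
eef_pos: [0.5533, -0.3254, 0.0991]
orientation: [0.706, -0.706, -0.041, 0.037]
contact_force: [-0.4, 6.4, 10.5]
gripper_width: 0.0398
```

Call:
{"fn": "move_arm", "kwargs": {
  "moves": [
    [1,0,0,-0.015,0,0,0],
    [1,0,0,-0.03,0,0,0],
    [1,0,0,-0.042,0,0,0],
    [1,0,0,-0.05,0,0,0],
    [1,0,0,-0.05,0,0,0]
  ]
}}

```text
clock: 36.77
eef_pos: [0.5592, -0.3761, 0.0992]
orientation: [-0.706, 0.706, 0.041, -0.037]
contact_force: [1.3, -1.8, 1.5]
gripper_width: 0.0399
```

```bash
python3 - <<'E'
from h import *
W,p=cloud("side"); rimfit(W,p,"side",c0=(.557,-.379))
tgt(.5145,-.390,.098,-10.4)
E
```

```text
side rimfit [ 0.5581 -0.3776] deg 6.07 score 452 of 1049
shift [-0.0459, 0.0009, -0.0089] turn [0.06, 16.73, 0.35] rows>= 2.3
t 36.82 p [ 0.5592 -0.3761  0.0992] jaw 6.33 toolY [ 0.006 -0.001 -1.   ] F [ 2.1 -3.   0.7] w 0.0396 q [ 0.29  0.76  0.36  1.58 -0.33  0.85  0.88]
```

Call:
{"fn": "move_arm", "kwargs": {
  "moves": [
    [1,-0.004,0,-0.002,0,1,0],
    [1,-0.01,0,-0.004,0,3,0],
    [1,-0.018,0,-0.006,0,6,0],
    [1,-0.026,0,-0.008,0,9,0],
    [1,-0.034,0,-0.009,0,12,0],
    [1,-0.041,0,-0.009,0,15,0],
    [1,-0.046,0,-0.009,0,16.7,0],
    [1,-0.046,0,-0.009,0,16.7,0]
  ]
}}

```text
clock: 37.48
eef_pos: [0.513, -0.3904, 0.0992]
orientation: [-0.704, 0.704, -0.063, 0.067]
contact_force: [-1.3, -1.1, 5.3]
gripper_width: 0.0396
```

Call:
{"fn": "move_arm", "kwargs": {
  "moves": [
    [1,0,0,0,0,0,0],
    [1,0,0,0,0,0,0]
  ]
}}

```text
clock: 37.65
eef_pos: [0.5129, -0.3904, 0.0992]
orientation: [-0.704, 0.704, -0.063, 0.067]
contact_force: [1.0, 0.1, 2.9]
gripper_width: 0.0398
```

```bash
python3 - <<'E'
from h import *
W,p=cloud("side"); rimfit(W,p,"side",c0=(.515,-.39))
W,p=cloud("top"); rimfit(W,p,"top",c0=(.515,-.39))
tgt(.5145,-.390,.098,-10.4)
E
```

```text
side rimfit [ 0.5116 -0.3919] deg -10.76 score 482 of 990
top rimfit [ 0.5229 -0.3437] deg -10.91 score 312 of 495
shift [0.0015, 0.0012, 0.0007] turn [0.03, -0.13, 0.29] rows>= 0.0
t 37.75 p [ 0.5129 -0.3904  0.0992] jaw -10.53 toolY [ 0.005 -0.001 -1.   ] F [1.2 0.3 3.3] w 0.0401 q [ 0.29  0.73  0.43  1.67 -0.39  0.82  0.71]
```

Parked (outline centre 0.5133, −0.390, −10.4°; top fit is occluded by the arm). Release and retreat upward.

Call:
{"fn": "move_arm", "kwargs": {
  "moves": [
    [0.2,0,0,0,0,0,0],
    [0,0,0,0,0,0,0],
    [-0.4,0,0,0,0,0,0],
    [-0.6,0,0,0,0,0,0],
    [-0.6,0,-0.005,0,0,0,0],
    [-0.6,0,-0.025,0,0,0,0],
    [-0.6,0,-0.06,0,0,0,0],
    [-0.6,0,-0.1,0,0,0,0]
  ]
}}

```text
clock: 38.42
eef_pos: [0.511, -0.3892, 0.1986]
orientation: [0.704, -0.704, 0.065, -0.065]
contact_force: [1.0, -0.3, 0.4]
gripper_width: 0.0703
```

Call:
{"fn": "move_arm", "kwargs": {
  "moves": [
    [-0.6,0,-0.03,0.03,0,0,0],
    [-0.6,0,-0.06,0.06,0,0,0],
    [-0.6,0,-0.09,0.1,0,0,0],
    [-0.6,0,-0.12,0.14,0,0,0],
    [-0.6,0,-0.12,0.18,0,0,0],
    [-0.6,0,-0.12,0.22,0,0,0],
    [-0.6,0,-0.12,0.26,0,0,0],
    [-0.6,0,-0.12,0.26,0,0,0]
  ]
}}

```text
clock: 39.08
eef_pos: [0.5601, -0.1254, 0.3192]
orientation: [0.706, -0.703, 0.061, -0.062]
contact_force: [0.3, 0.4, 0.0]
gripper_width: 0.0702
```

```bash
python3 - <<'E'
from h import *
st()
for cam in("side","top"):
    W,p=cloud(cam); rimfit(W,p,cam,c0=(.515,-.39))
    b=box(W,[.38,-.6,.08],[.66,-.22,.095]); print(cam,rect(b))
    for n in("amber_bottle","clear_bottle","jar","vial_rack","tip_box"):
        if cam=="top": print(n,[(np.round(e["at"],3).tolist()) for e in place_of(cam,n)][:1])
    cv2.imwrite(f"pics/z_{cam}.png",p[:,:,::-1])
E
```

```text
t 39.08 p [ 0.5601 -0.1254  0.3192] jaw -10.01 toolY [ 0.002  0.005 -1.   ] F [0.3 0.4 0. ] w 0.0702 q [-0.23  0.35  0.49  1.68 -0.18  1.16  0.13]
side rimfit [ 0.5117 -0.3924] deg -10.85 score 477 of 1004
side (array([ 0.5129, -0.3871]), array([0.2271, 0.0484]), 79.86)
top rimfit [ 0.5038 -0.4449] deg -10.54 score 269 of 402
top (array([ 0.5054, -0.4303]), array([0.1387, 0.0453]), 79.79)
amber_bottle [[0.737, 0.146, 0.005]]
clear_bottle [[0.788, 0.048, 0.0]]
jar [[0.487, 0.337, 0.101]]
vial_rack [[0.787, -0.115, -0.003]]
tip_box []
```

View pics/z_top.png

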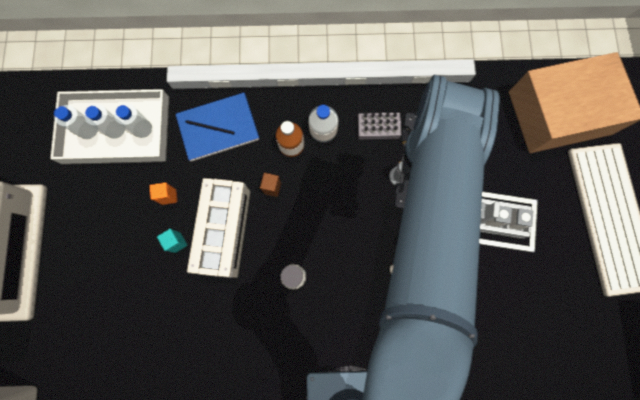

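View pics/z_side.png

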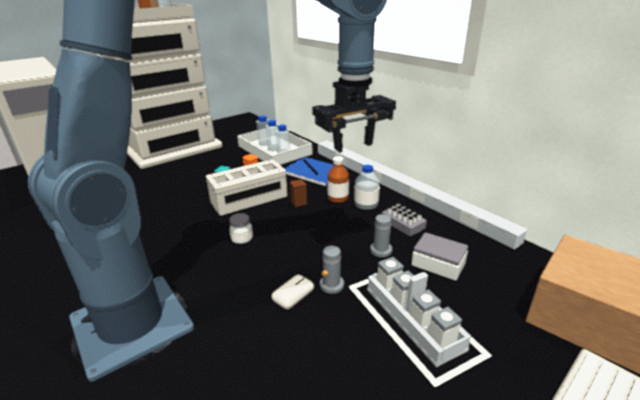

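```bash
python3 - <<'E'
from plant import close_job
print(close_job())
E
```

```text
the job is handed in; nothing more can be done
None
```

I emptied the station and parked the loaded tray inside the taped outline. The job is handed in, at about 39 s on the clock.

**What I did:** All four cartridges were present. I pressed each one free, lifted it out and stood it in its own tray pocket. I then gripped the handle, slid the tray through the gap and let go of it in the outline.

**Tray knocked aside:** Early on the tray was knocked about 8 cm, up against the jar. The jar read about 7 mm off its starting place, against a 40 mm limit. I put the first cartridge in, then slid the tray back to line it up with the gap before loading the rest.

**Last checks:**
- **Tray:** The side camera puts it at (0.512, −0.392) m and −10.9°. I had measured the outline at (0.513, −0.390) m and −10.4°. That is about 2–3 mm and 0.5° off.
- **Cartridges:** The side picture shows all four standing in the pockets.
- **Bystanders:** The amber bottle, clear bottle and vial rack were found where they started.
- **Robot:** The gripper was clear and touching nothing.

**Checks that failed or disagreed:**
- The final top-camera tray fit disagreed, at (0.504, −0.445) m, because the arm hid half the tray. I went by the side camera.
- In the last top picture the network missed the tip box and reported the station as the jar. I judged those two by eye, and both look in place.

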